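Make up the oil kit and the ground kit

TASK

Make up two kits for the painting class from the stock laid out along the front of the table. The oil-sketching kit, in the wooden tray with three places, gets the shorter paint tube in the long bay, the metal oil cup in the square bay and the medium bottle standing in the bored round well; the ground kit, for sanding and toning primed panels, in the tray with two places, gets the sanding block in the rectangular bay and the pigment jar in the round well. Set each thing fully down in its place without dropping it, keep cup, bottle and jar upright, and leave the longer tube, the eraser and the spring clip where they lie.

Things in the scene. Friction and masses are not known exactly. Their poses are not given: they have to be found in the camera images.
- oil_tray: low pale wooden tray, grey lining, 145 (x) x 151 (y) mm, fixed; rim 19, inner floor 9 mm above the table (places 10 mm deep), walls 5. Origin: centre of underside. Places: long tube bay 54 (x) x 141 (y), centre x -40.5, y 0; square cup bay 76 (x) x 65 (y), centre x +29.5, y -38; round bottle well 66 across, bored in a block, centre x +29.5, y +32.5
- ground_tray: low pale wooden tray, grey lining, 101 (x) x 159 (y) mm, fixed; rim 19, inner floor 9 mm above the table (places 10 mm deep), walls 5. Origin: centre of underside. Places: rectangular sanding-block bay 91 (x) x 61 (y), centre x 0, y -44; round jar well 73 across, bored in a block, centre x 0, y +33
- tube: the shorter oil-colour tube, white and creased with a black cap and no coloured band, lying flat: 38 (x, its width) x 123 (y, its length) x 24 mm high; origin at the centre of its underside, z up. Either end may point either way in its bay
- cup: round open oil cup (dipper) of pale metal, 48 mm across, 25 mm high, in front (cups far back on the table are not meant); origin at the centre of its underside, z up
- bottle: clear medium bottle with a black screw cap and a paper label, standing: 52 mm across, 114 mm high, straight body up to about 80 mm; origin at the centre of its underside, z up
- jar: glass pigment jar with a wide red screw lid (fixed on), standing: 57 mm across, 69 mm high; origin at the centre of its underside, z up
- block: wooden sanding block with paint spots, lying flat in front (the one far back on the table is not meant): 45 (x) x 75 (y) x 30 mm high; origin at the centre of its underside, z up. It fits its bay only with its long side along the tray's x
- long_tube: bystander: the longer paint tube with a white cap and a violet band on its side, 43 (x) x 143 (y, its length) x 27 mm high, lying flat; too long for the tube bay; origin at the centre of its underside
- rubber: bystander: grey eraser, 24 (x) x 42 (y) x 13 mm high; origin at the centre of its underside
- spring_clip: bystander: black spring clip with wire arms, 28 (x) x 45 (y) x 30 mm high; origin at its underside
There are look-alikes about, which are no part of the job. Of the things that look like the jar, the largest one is meant.

How it is judged:
By the outcome, as a careful person would: the job done as asked, in the order asked, and still so for the second after the job is handed in, with the robot touching nothing.
It also fails if it takes over 122 s, if anything falls off the work surface, if the arm or the gripper's body presses on something with over 40 N, if the wrist force passes 120 N, or if a joint passes its speed limit or range.

ROBOT

A 6-joint arm with a two-finger parallel gripper is mounted at the origin on a cart in front of the work surface, level with it; the furniture and walls round the work are solid. World frame = base frame: x ahead of the robot, y to its left, z up, the work surface at z = 0. Lengths are in m, angles in rad, forces in N, time in s.
With the tool pointing down it reaches from about 0.25 to 0.725 m from the base axis. Payload 4 kg.
Tool frame: the origin (TCP) lies midway between the tips of the shut fingers; the grasp point (between the pads) lies 19 mm behind it; z points along the fingers, y is the line along which they close (so a half turn about z gives the same grasp; the last joint's range is limited). The gripper opens to 85 mm and grips with 20 to 120 N. Pads are 22 mm wide; open, the fingers measure 114 mm over their backs; the gripper's body (76 mm by 85 mm) begins 54 mm behind the grasp point. The pads swing forward as they close: fully open they stand 13 mm farther back than shut.
Start: joints at [1.147, 0.241, 0.005, 1.335, 0, 1.571], TCP at [0.206, 0.456, 0.231] pointing down, gripper open.
Joint ranges: [-2.72, 2.72], [-1.05, 1.87], [-1.09, 1.28], [-1.99, 2.15], [-1.42, 1.44], [-3.14, 3.14]. Speed limits (rad/s): [2.79, 2.79, 3.14, 3.14, 3.14, 3.14].

INTERFACE

Orientations are given as a unit quaternion [x, y, z, w].
In Python, from workcell import get_obs, camera, job_done, silhouettes gives the robot as it stands. The module is installed in compiled form; this text tells all that it offers.
- The arm moves only by the tool drive_tool, never from a script. Its argument "increments" is a list of rows, each a list of 3 entries, a list of its own where there are three numbers: the shift along the world's x, y, z in mm, then the turn, a rotation vector about the world's x, y, z in degrees, then the opening, from 0 (shut) to 1 (fully open). A call has 1 to 8 rows; each row shifts and turns the commanded pose from where the row before left it; what a row does not reach is not made up. A row lasts 1/12 s, in which the tool goes at most 41.7 mm and 7.16 degrees, less where a joint would pass 70% of its speed; a pose out of reach is approached as far as the arm can. A call is refused whole if a number of a shift passes 41.7 or a number of a turn 7.16, either way. A call with a gripper value outside its range is refused whole. The fingers move at their own pace and stop on an object; the grip force is fixed at half the most. Time passes only in rows, so rows that do not move let the fingers close. It gives the time, the measured TCP pose, the force, the opening and the grip force at its end, in the units of the state.
- get_obs(): the state, without advancing time (a new reading comes with each control period).
- camera(name): name is "scene" or "top" or "wrist"; returns a dict with "image" (384x512x3 uint8, red, green, blue), "K" (3x3 intrinsics, pixels), "view" (4x4, takes a point from world to camera coordinates). Camera axes: x right, y down, z forward; pixel columns grow to the right and rows downward; lengths in m; the calibration is good to about 2 mm. A picture is of the moment at which its call begins. There is no depth.
- job_done(): hands the job in; it is judged then, once.
Trained networks look in a picture, given as the dict that the camera call returned (one of the last four; its "shot" number tells which), for a name from the list of things; names that differ only in an ending like _2 or _b are one class to them, and where a whole thing is asked for, a point or a joint stands for the part that bears it (a point fixed in the world has none). Each returns a list of dicts, best first, with "conf" (0 to 1); they miss things now and then, are a little off and sometimes report something else, mostly with a low value. They report only what shows in the picture. A call takes as long as a camera call. They do not tell look-alikes from the thing itself.
- silhouettes(query, picture): "region" (384x512 bool, what is visible of it) and "bbox" ([left, top, right, bottom] in pixels, round what is visible of it).
The state is a dict: "clock": time; "joint_pos": joint angles; "joint_vel": joint speeds; "tau": joint torques, N m; "eef_pos": TCP position; "tool_rot": TCP orientation; "ft_force": force on the tool from outside, world axes, zero at the start; "ft_torque": the same for the moment, N m; "grip_width": finger opening in m; "grasp_force": force on a finger pad.
Only numpy, scipy, OpenCV 4.12 (cv2) and the standard library are available. Lean on these libraries where they do the work, as an engineer would, in place of code of your own. Each camera call takes 0.05 s, during which the arm holds its last target. There are 200 camera calls.

## Working session

There is one attempt and no reset: what is moved stays moved. The work goes in short steps, Python scripts to look and compute and a tool call to move; the robot and the scene stay as the last step left them, time stands still between calls to the robot, and variables do not carry over. Pictures are saved under pics/ and viewed, at most 14 in all, crops included, and the job is handed in when it is done.

Besides the shell and the picture viewer there is one more tool, called as name(argument=value, ...), one argument or row to a line, values as JSON. drive_tool: Moves the arm, as the interface text tells. Its arguments: {"type":"object","properties":{"increments":{"type":"array"}},"required":["increments"]}

```bash
mkdir -p pics; cat > h.py <<'E'
import numpy as np, cv2
from workcell import get_obs, camera, job_done, silhouettes
def save(c,n,crop=None,scale=1):
    im=c["image"][...,::-1]
    if crop: im=im[crop[1]:crop[3],crop[0]:crop[2]]
    cv2.imwrite("pics/"+n,cv2.resize(im,None,fx=scale,fy=scale,interpolation=cv2.INTER_CUBIC))
def ray(c,uv):
    V=np.array(c["view"]);R=V[:3,:3];o=-R.T@V[:3,3]
    return o,R.T@np.linalg.inv(c["K"])@np.array([uv[0],uv[1],1.])
def onz(c,uv,z):
    o,d=ray(c,uv);return o+d*(z-o[2])/d[2]
def proj(c,p):
    V=np.array(c["view"]);q=np.array(c["K"])@(V[:3,:3]@np.array(p)+V[:3,3]);return q[:2]/q[2]
E
python3 - <<'E'
from h import *
for n in ("scene","top"):
    c=camera(n); save(c,n+"0.png",scale=1.5)
    V=np.array(c["view"]);print(n,c["K"][0],-V[:3,:3].T@V[:3,3])
    for q in "oil_tray ground_tray tube cup bottle jar block long_tube rubber spring_clip".split():
        print(q,[(round(s["conf"],2),[int(v) for v in s["bbox"]],onz(c,[(s["bbox"][0]+s["bbox"][2])/2,(s["bbox"][1]+s["bbox"][3])/2],0.01).round(3)[:2].tolist()) for s in silhouettes(q,c)])
o=get_obs();print(o["eef_pos"],o["tool_rot"],o["clock"])
E
```

```text
scene [474.03602561   0.         258.54426447] [-0.53832191 -0.44640145  0.80021094]
oil_tray [(0.67, [185, 190, 245, 227], [0.492, 0.19]), (0.34, [288, 215, 296, 229], [0.527, -0.047])]
ground_tray [(0.58, [136, 175, 190, 206], [0.514, 0.396])]
tube [(0.72, [278, 232, 317, 244], [0.46, -0.091])]
cup [(0.69, [215, 174, 255, 190], [0.661, 0.211])]
bottle [(0.8, [338, 211, 355, 254], [0.544, -0.206])]
jar [(0.73, [247, 163, 261, 178], [0.759, 0.187]), (0.67, [267, 182, 287, 210], [0.639, 0.048]), (0.58, [225, 156, 241, 170], [0.78, 0.281])]
block [(0.95, [243, 216, 276, 231], [0.479, 0.033])]
long_tube [(0.63, [219, 173, 254, 189], [0.669, 0.209]), (0.27, [185, 191, 245, 222], [0.502, 0.194])]
rubber [(0.47, [285, 215, 293, 228], [0.526, -0.04])]
spring_clip []
top [472.61213644   0.         253.68868781] [0.36581046 0.07790752 1.21922363]
oil_tray [(0.68, [181, 197, 244, 265], [0.491, 0.191])]
ground_tray [(0.95, [104, 197, 171, 251], [0.502, 0.385])]
tube [(0.64, [295, 239, 343, 260], [0.449, -0.081])]
cup [(0.46, [306, 188, 329, 205], [0.587, -0.078])]
bottle [(0.87, [359, 224, 386, 249], [0.486, -0.218])]
jar [(0.82, [176, 116, 194, 138], [0.767, 0.276]), (0.7, [210, 126, 221, 145], [0.744, 0.194]), (0.6, [269, 174, 288, 202], [0.607, 0.024])]
block [(0.96, [255, 227, 290, 248], [0.477, 0.037])]
long_tube [(0.56, [180, 158, 237, 171], [0.665, 0.209])]
rubber [(0.53, [294, 213, 308, 230], [0.519, -0.036])]
spring_clip [(0.66, [360, 200, 371, 212], [0.565, -0.201])]
[0.20560323 0.45575413 0.23132601] [ 2.10303178e-01  9.77636217e-01 -1.58973980e-08  2.49319978e-05] 1.1
```

View pics/top0.png

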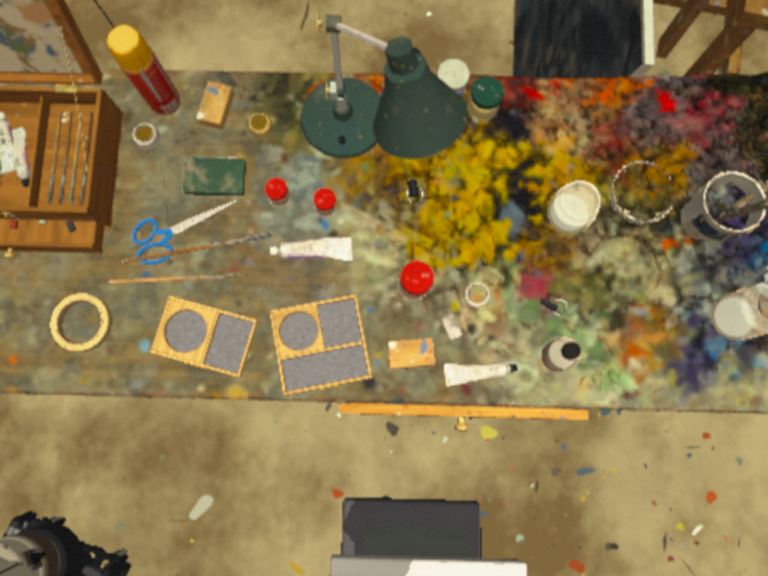

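View pics/scene0.png

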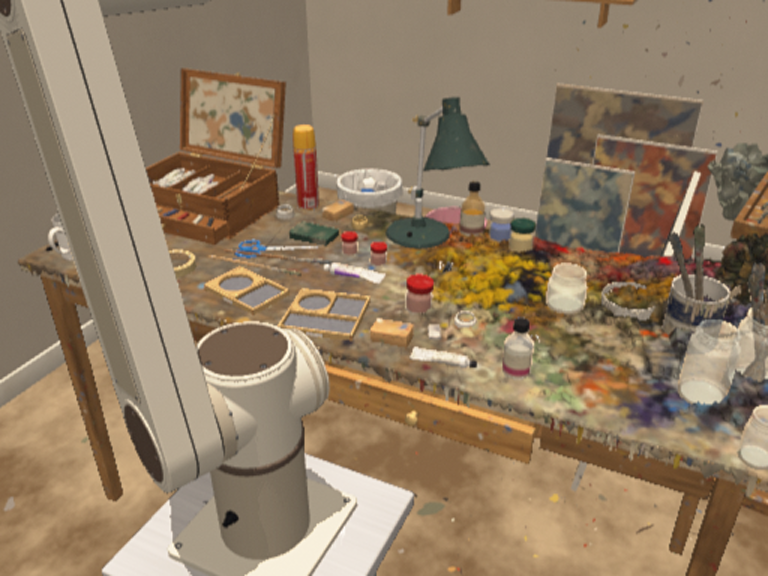

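Top picture (pixels at 512×384). Candidates, with the one meant first:
- **Tube:** front white tube with black cap (320,249). The violet-banded one with a white cap (208,166) is the long tube.
- **Cup:** front ring (318,196). The cups at (97,90) and (173,82) are too far back.
- **Jar:** big red lid (278,185). Smaller ones are at (184,126) and (216,133).
- **Block:** front (274,236). The one at (143,69) is too far back.
- **Bottle:** (373,236). Another stands behind the lamp.

The oil tray has its round well at far left, and the ground tray has its round well at left.

```bash
python3 - <<'E'
from h import *
from scipy.spatial.transform import Rotation as R
c=camera("wrist");V=np.array(c["view"]);o=get_obs();T=R.from_quat(o["tool_rot"])
print(c["K"]);print("cam in tool",T.inv().apply(-V[:3,:3].T@V[:3,3]-o["eef_pos"]));print((V[:3,:3]@T.as_matrix()).round(3))
print(T.as_matrix().round(3))
E
```

```text
[[303.80847875   0.         249.61744041]
 [  0.         303.80847875 191.53583465]
 [  0.           0.           1.        ]]
cam in tool [ 0.06903172 -0.00043712 -0.14299074]
[[-0.001  1.     0.   ]
 [-0.962 -0.001 -0.273]
 [-0.273 -0.     0.962]]
[[-0.912  0.411 -0.   ]
 [ 0.411  0.912  0.   ]
 [ 0.     0.    -1.   ]]
```

drive_tool(
  increments=[
    [[25,-40,20],[0,0,-6],1],
    [[25,-40,20],[0,0,-6],1],
    [[25,-40,20],[0,0,-6],1],
    [[25,-40,20],[0,0,-6],1],
    [[25,-30,10],[0,0,-6],1],
    [[25,0,0],[0,0,-6],1],
    [[0,0,0],[0,0,0],1],
  ],
)

```text
clock: 1.73
eef_pos: [0.3408, 0.2947, 0.3074]
tool_rot: [0.506, 0.863, 0.002, 0.001]
ft_force: [0.8, 0.4, -0.1]
grip_width: 0.0855
grasp_force: 0.0
```

```bash
cat > shot.py <<'E'
from h import *
import pickle,sys
# shot.py tag query...
c=camera("wrist");save(c,sys.argv[1]+".png",scale=1.5)
r={"c":{k:np.array(c[k]) for k in("K","view","image")}}
for q in sys.argv[2:]:
    r[q]=[(s["conf"],s["bbox"],np.array(s["region"])) for s in silhouettes(q,c)]
    print(q,[(round(a,2),[int(v) for v in b],onz(c,[(b[0]+b[2])/2,(b[1]+b[3])/2],0.02).round(3)[:2].tolist()) for a,b,_ in r[q]])
pickle.dump(r,open(sys.argv[1]+".pkl","wb"))
E
python3 shot.py w1 oil_tray ground_tray block jar tube
```

```text
oil_tray [(0.96, [241, 202, 364, 312], [0.493, 0.196]), (0.61, [397, 256, 420, 280], [0.65, 0.261])]
ground_tray [(0.61, [312, 83, 444, 212], [0.496, 0.393])]
block [(0.64, [229, 303, 268, 335], [0.475, 0.054])]
jar [(0.68, [450, 275, 491, 297], [0.759, 0.284])]
tube []
```

drive_tool(
  increments=[
    [[20,-40,5],[0,0,-5],1],
    [[20,-40,5],[0,0,-5],1],
    [[15,-40,5],[0,0,-5],1],
    [[15,-40,5],[0,0,-5],1],
    [[10,-30,5],[0,0,-5],1],
    [[0,0,0],[0,0,-5],1],
    [[0,0,0],[0,0,0],1],
  ],
)

```text
clock: 2.62
eef_pos: [0.4131, 0.1132, 0.3305]
tool_rot: [0.71, 0.704, 0.0, -0.0]
ft_force: [-0.2, 0.9, -1.5]
grip_width: 0.0852
grasp_force: 0.0
```

```bash
python3 shot.py w2 oil_tray ground_tray block jar tube cup bottle
```

```text
oil_tray [(0.62, [247, 32, 366, 162], [0.496, 0.192])]
ground_tray [(0.71, [274, 0, 339, 13], [0.491, 0.307])]
block [(0.59, [273, 179, 315, 229], [0.483, 0.032])]
jar [(0.9, [461, 81, 509, 112], [0.75, 0.19]), (0.6, [351, 184, 406, 234], [0.616, 0.022])]
tube [(0.92, [260, 235, 284, 302], [0.449, -0.082])]
cup []
bottle [(0.62, [276, 321, 303, 331], [0.482, -0.197])]
```

drive_tool(
  increments=[
    [[0,-41,0],[0,0,-5],1],
    [[0,-41,0],[0,0,-5],1],
    [[0,-41,0],[0,0,-5],1],
    [[0,-41,0],[0,0,-5],1],
    [[0,-30,0],[0,0,0],1],
    [[0,0,0],[0,0,0],1],
  ],
)

```text
clock: 3.52
eef_pos: [0.4129, -0.084, 0.3301]
tool_rot: [0.822, 0.569, -0.001, 0.001]
ft_force: [0.7, 0.8, -0.4]
grip_width: 0.0854
grasp_force: 0.0
```

```bash
python3 shot.py w3 oil_tray block jar tube cup bottle; python3 -c "
from h import *
o=get_obs();print(o['eef_pos'],o['tool_rot'],o['clock'],o['joint_pos'])"
```

```text
oil_tray [(0.63, [208, 3, 250, 22], [0.454, 0.1])]
block [(0.76, [237, 19, 295, 87], [0.483, 0.036]), (0.5, [341, 91, 374, 121], [0.582, -0.077])]
jar [(0.78, [331, 0, 391, 47], [0.614, 0.026])]
tube [(0.85, [246, 98, 296, 182], [0.45, -0.078])]
cup [(0.65, [342, 87, 374, 121], [0.584, -0.074]), (0.53, [302, 200, 345, 245], [0.485, -0.232])]
bottle [(0.93, [303, 199, 346, 246], [0.486, -0.232])]
[ 0.41312674 -0.07873164  0.33032612] [ 8.19812334e-01  5.72632280e-01  3.70095294e-05 -8.05135311e-05] 3.8667 [-1.88436242e-01  5.90482046e-02  4.39397308e-02  1.55575149e+00
  1.65404713e-04  1.73373020e+00]
```

```bash
cat > fit.py <<'E'
from h import *
import pickle
from scipy.optimize import minimize
def pts(shape,p):
    x,y,a,z=p; 
    if shape[0]=="box": q=np.array([[sx*shape[1]/2,sy*shape[2]/2,h] for sx in(-1,1) for sy in(-1,1) for h in(0,shape[3])])
    else:
        t=np.linspace(0,2*np.pi,40); q=np.concatenate([np.c_[shape[1]/2*np.cos(t),shape[1]/2*np.sin(t),0*t+h] for h in(0,shape[2])])
    c,s=np.cos(a),np.sin(a); return q@np.array([[c,s,0],[-s,c,0],[0,0,1]])+[x,y,z]
S=4
def hull(c,P):
    V=c["view"];q=(P@V[:3,:3].T+V[:3,3])@c["K"].T; q=q[:,:2]/q[:,2:]
    return cv2.convexHull(q.astype(np.float32))
def cost(p,shape,views):
    e=0
    for c,m in views:
        h=hull(c,pts(shape,p)); im=np.zeros((384*2,512*2),np.uint8)
        cv2.fillConvexPoly(im,np.round((h*2+.5)*16).astype(np.int32),255,lineType=cv2.LINE_AA,shift=4)
        f=im/255.; e+=1-np.minimum(f,m).sum()/np.maximum(f,m).sum()
    return e
def fit(shape,p0,views,usez=False):
    views=[(c,cv2.resize(m.astype(np.float32),None,fx=2,fy=2,interpolation=cv2.INTER_LINEAR)) for c,m in views]
    best=None
    n=4 if usez else 3
    for da in (0,.15,-.15):
        g=lambda v:cost(list(v)+[0]*(4-n),shape,views)
        x0=np.array([p0[0],p0[1],p0[2]+da,0.][:n]); sim=[x0]+[x0+d for d in np.diag([.008,.008,.1,.008][:n])]
        r=minimize(g,x0,method="Nelder-Mead",options=dict(initial_simplex=sim,xatol=2e-4,fatol=1e-4,maxiter=200))
        if best is None or r.fun<best.fun: best=r
    return best.x,best.fun/len(views)
E
cat > go.py <<'E'
from fit import *
c=camera("top");T={"c":{k:np.array(c[k]) for k in("K","view","image")}}
W={k:pickle.load(open(k+".pkl","rb")) for k in("w1","w2","w3")}
sh={"oil_tray":(("box",.145,.151,.019),(.493,.192,.17),["w1","w2"]),"ground_tray":(("box",.101,.159,.019),(.5,.39,-.25),["w1"]),
"block":(("box",.045,.075,.03),(.48,.034,0),["w1","w2","w3"]),"tube":(("box",.038,.123,.024),(.45,-.08,-.1),["w2","w3"]),
"cup":(("cyl",.048,.025),(.583,-.076,0),["w3"]),"bottle":(("cyl",.052,.114),(.483,-.22,0),["w3"]),"jar":(("cyl",.057,.069),(.605,.025,0),["w2"])}
P={}
for n,(s,p0,ks) in sh.items():
    T[n]=[(q["conf"],q["bbox"],np.array(q["region"])) for q in silhouettes(n,c)]
    vs=[]
    for k in ks+["T"]:
        D=T if k=="T" else W[k]
        u=proj(D["c"],[p0[0],p0[1],.03])
        for a,b,m in D[n]:
            if np.hypot((b[0]+b[2])/2-u[0],(b[1]+b[3])/2-u[1])<25: vs.append((D["c"],m,k));break
    P[n]=fit(s,p0,[v[:2] for v in vs])[0]
    for v in vs: 
        r,e=fit(s,p0,[v[:2]]);print("   ",n,v[2],r.round(4),round(e,3))
    r,e=fit(s,p0,[v[:2] for v in vs],True);print(n,[v[2] for v in vs],P[n].round(4),"with z:",r.round(4),round(e,3))
pickle.dump(P,open("P.pkl","wb"))
out=[]
for k in("w1","w3"):
    c=W[k]["c"];im=cv2.resize(c["image"][...,::-1],None,fx=1.5,fy=1.5,interpolation=cv2.INTER_CUBIC)
    for n in P:
        h=hull(c,pts(sh[n][0],list(P[n])+[0]));cv2.polylines(im,[np.round(h*1.5).astype(np.int32)],True,(0,255,0),1)
    cv2.imwrite(f"pics/fit_{k}.png",im)
E
python3 go.py
```

```text
oil_tray w1 [0.494  0.1876 0.2184] 0.058
    oil_tray w2 [0.4938 0.1881 0.2178] 0.017
    oil_tray T [0.4943 0.1906 0.2191] 0.025
oil_tray ['w1', 'w2', 'T'] [0.4941 0.1883 0.2171] with z: [ 4.941e-01  1.883e-01  2.173e-01 -1.000e-04] 0.04
    ground_tray w1 [ 0.5025  0.3867 -0.2456] 0.034
    ground_tray T [ 0.5025  0.3905 -0.2492] 0.051
ground_tray ['w1', 'T'] [ 0.5024  0.388  -0.2454] with z: [ 0.5028  0.3881 -0.248  -0.0015] 0.049
    block w1 [0.4819 0.0355 0.1784] 0.441
    block w2 [0.4818 0.033  0.1262] 0.066
    block w3 [0.4818 0.0334 0.1026] 0.07
    block T [0.4818 0.0358 0.11  ] 0.072
block ['w1', 'w2', 'w3', 'T'] [0.4819 0.0343 0.1097] with z: [ 0.4823  0.0341  0.1109 -0.0044] 0.165
    tube w2 [ 0.4534 -0.09    0.0815] 0.391
    tube w3 [ 0.4516 -0.0842  0.0722] 0.382
    tube T [ 0.4565 -0.0712  0.2857] 0.516
tube ['w2', 'w3', 'T'] [ 0.4533 -0.0849  0.1086] with z: [ 0.4553 -0.0863  0.108  -0.0424] 0.393
    cup w3 [ 0.5819 -0.0774  0.2352] 0.633
    cup T [ 0.58   -0.0679  0.1404] 0.731
cup ['w3', 'T'] [ 0.5826 -0.0762  0.0808] with z: [ 0.5975 -0.082   0.295  -0.0428] 0.643
    bottle w3 [ 0.4803 -0.2002 -0.228 ] 0.278
bottle ['w3'] [ 0.4803 -0.2002 -0.228 ] with z: [ 0.4913 -0.2425  1.3277 -0.0808] 0.153
    jar w2 [0.6036 0.0292 0.1284] 0.077
    jar T [0.6038 0.0317 0.2094] 0.095
jar ['w2', 'T'] [ 0.6033  0.0301 -0.1956] with z: [0.6031 0.0303 0.0264 0.0008] 0.095
```

View pics/fit_w1.png

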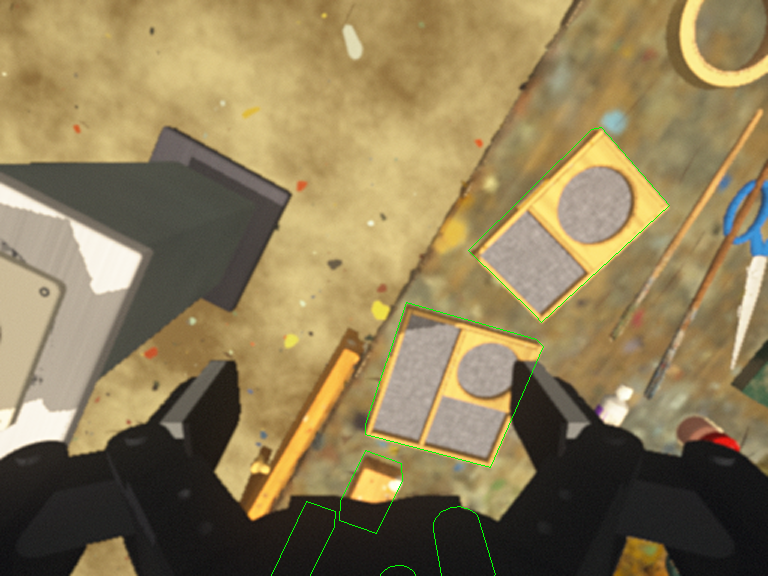

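View pics/fit_w3.png

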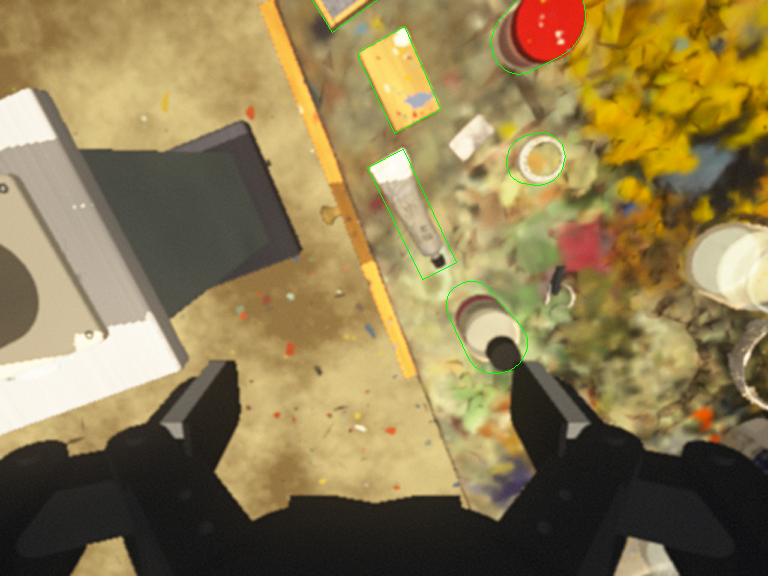

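The fits sit well on both trays, the block (w3 px 266,53) and the jar (360,20). The tube (275,143), cup (361,106) and bottle (327,220) need a closer view.

drive_tool(
  increments=[
    [[10,-10,-25],[0,0,5],1],
    [[10,-10,-25],[0,0,5],1],
    [[10,-10,-25],[0,0,5],1],
    [[7,-11,-15],[0,0,5],1],
    [[0,0,0],[0,0,6],1],
    [[0,0,0],[0,0,0],1],
    [[0,0,0],[0,0,0],1],
  ],
)

```text
clock: 4.85
eef_pos: [0.45, -0.121, 0.2403]
tool_rot: [0.672, 0.741, -0.0, -0.0]
ft_force: [0.8, -0.5, -1.1]
grip_width: 0.0851
grasp_force: 0.0
```

```bash
python3 shot.py w4 tube cup bottle block jar; python3 -c "
from h import *
o=get_obs();print(o['eef_pos'],o['tool_rot'],o['clock'])"
```

```text
tube [(0.91, [241, 77, 273, 186], [0.455, -0.081])]
cup [(0.95, [344, 122, 388, 157], [0.585, -0.079])]
bottle [(0.27, [304, 82, 344, 111], [0.528, -0.035])]
block [(0.64, [268, 1, 320, 66], [0.484, 0.026])]
jar [(0.91, [374, 0, 459, 69], [0.617, 0.038])]
[ 0.4502632  -0.12080452  0.2409886 ] [6.71097943e-01 7.41368363e-01 3.34601803e-04 6.23455475e-04] 5.15
```

View pics/w4.png

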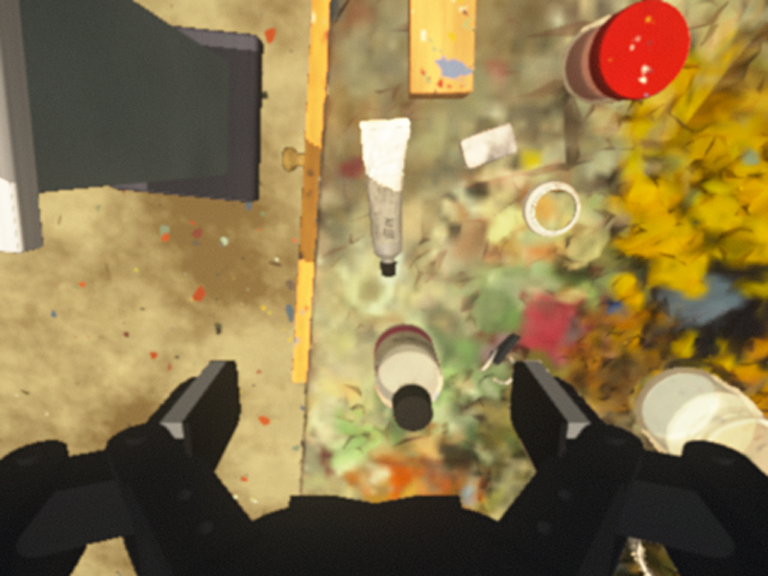

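The close view shows the tube with a black cap and no band, its crimp end at (257,81) and cap tip at (258,183). The cup ring is at (368,139), the bottle cap at (275,271) and the jar lid at (429,33). I'll triangulate these with w3.

```bash
python3 - <<'E'
from fit import *
a=pickle.load(open("w3.pkl","rb"));b=pickle.load(open("w4.pkl","rb"))
A,B=a["c"],b["c"]
for n,u,v in [("crimp",(389,162),(385.5,121)),("captip",(438,266),(388,275)),("cup",(541.5,159.5),(552.5,209)),("bottlecap",(503,352),(412,407))]:
    u=np.array(u)/1.5;v=np.array(v)/1.5
    M=[];r=[]
    for c,w in((A,u),(B,v)):
        o,d=ray(c,w);d/=np.linalg.norm(d);Q=np.eye(3)-np.outer(d,d);M.append(Q);r.append(Q@o)
    X=np.linalg.lstsq(np.vstack(M),np.concatenate(r),rcond=None)[0]
    z={"crimp":.012,"captip":.012,"cup":.025,"bottlecap":.114}[n]
    print(n,X.round(4),"at z",z,onz(A,u,z)[:2].round(4),onz(B,v,z)[:2].round(4))
W2=pickle.load(open("w2.pkl","rb"))
jm=[(D["c"],[m for _,bb,m in D["jar"] if abs(onz(D["c"],[(bb[0]+bb[2])/2,(bb[1]+bb[3])/2],.035)[0]-.605)<.03][0]) for D in(W2,b)]
print("jar",fit(("cyl",.057,.069),(.604,.03,0),jm,True))
bm=[(D["c"],D["block"][0][2]) for D in(W2,a)]
print("block",fit(("box",.045,.075,.03),(.482,.034,.11),bm,True))
bl=[(D["c"],D["bottle"][0][2]) for D in(a,)]
m=bl[0][1];print(a["bottle"][0][1],m.sum())
# hull centre line base check: base left/right of bottle red band in w4
for uv in((375,345),(438,345)): print(onz(B,np.array(uv)/1.5,.03).round(4))
E
```

```text
crimp [ 0.4482 -0.0279  0.0564] at z 0.012 [ 0.4492 -0.0288] [ 0.449  -0.0245]
captip [ 0.4637 -0.1521 -0.0152] at z 0.012 [ 0.4609 -0.1445] [ 0.4636 -0.1456]
cup [ 0.5841 -0.077   0.0272] at z 0.025 [ 0.5847 -0.0773] [ 0.585  -0.0772]
bottlecap [ 0.4831 -0.2063  0.1173] at z 0.114 [ 0.4838 -0.208 ] [ 0.4833 -0.2084]
jar (array([ 0.60449741,  0.02911272,  0.12876161, -0.00136812]), np.float64(0.06700719619113527))
block (array([ 0.48212433,  0.03334689,  0.11645318, -0.00319028]), np.float64(0.06327494998132999))
[303.4, 199.5, 346.3, 246.8] 1626
[ 0.4581 -0.2021  0.03  ]
[ 0.5105 -0.197   0.03  ]
```

drive_tool(
  increments=[
    [[3,18,-35],[0,0,0.5],1],
    [[3,18,-35],[0,0,0.5],0.85],
    [[0,0,-35],[0,0,0],0.7],
    [[0,0,-35],[0,0,0],0.7],
    [[0,0,-35],[0,0,0],0.7],
    [[0,0,-25],[0,0,0],0.7],
    [[0,0,-15],[0,0,0],0.7],
    [[0,0,0],[0,0,0],0.7],
  ],
)

```text
clock: 5.82
eef_pos: [0.4531, -0.0842, 0.0223]
tool_rot: [0.665, 0.747, -0.002, -0.003]
ft_force: [-0.8, -0.6, 0.3]
grip_width: 0.0598
grasp_force: 0.0
```

```bash
python3 shot.py w5; python3 -c "
from h import *
o=get_obs();print(o['eef_pos'],o['tool_rot'],o['clock'],o['grip_width'])"
```

```text
[ 0.45459621 -0.08450043  0.02414152] [ 0.66448988  0.74729492 -0.00095134 -0.00161493] 5.8667 0.059881022314641714
```

View pics/w5.png

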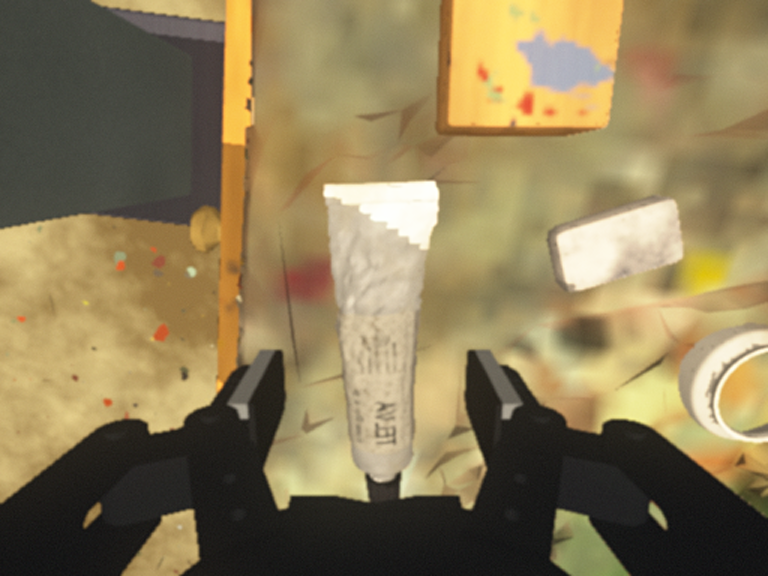

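The tube lies centred between the fingers (px 252,250), and the eraser (410,165) is clear of them.

drive_tool(
  increments=[
    [[1,-1,-15],[0,0,0],0.7],
    [[0,0,0],[0,0,0],0.3],
    [[0,0,0],[0,0,0],0],
    [[0,0,0],[0,0,0],0],
    [[0,0,0],[0,0,0],0],
    [[0,0,0],[0,0,0],0],
    [[0,0,0],[0,0,0],0],
    [[0,0,0],[0,0,0],0],
  ],
)

```text
clock: 6.53
eef_pos: [0.4581, -0.0861, 0.0117]
tool_rot: [0.664, 0.747, 0.001, 0.001]
ft_force: [-1.0, 0.9, 7.0]
grip_width: 0.0365
grasp_force: 60.3
```

drive_tool(
  increments=[
    [[0,0,10],[0,0,0],0],
    [[0,0,20],[0,0,0],0],
    [[0,0,30],[0,0,0],0],
    [[0,0,30],[0,0,0],0],
    [[0,0,0],[0,0,0],0],
    [[0,0,0],[0,0,0],0],
  ],
)

```text
clock: 7.03
eef_pos: [0.4588, -0.0862, 0.1023]
tool_rot: [0.664, 0.747, 0.001, 0.002]
ft_force: [-0.4, 0.3, -1.4]
grip_width: 0.0368
grasp_force: 59.8
```

```bash
python3 shot.py w6 tube; python3 -c "
from h import *
o=get_obs();print(o['eef_pos'],o['tool_rot'],o['clock'],o['grip_width'],o['grasp_force'])"
```

```text
tube [(0.81, [204, 116, 287, 333], [0.459, -0.109])]
[ 0.4563275  -0.08576977  0.0997299 ] [ 6.64450142e-01  7.47332409e-01 -2.66114030e-04 -4.56809874e-04] 7.1333 0.03677269044001351 59.80625331401825
```

View pics/w6.png

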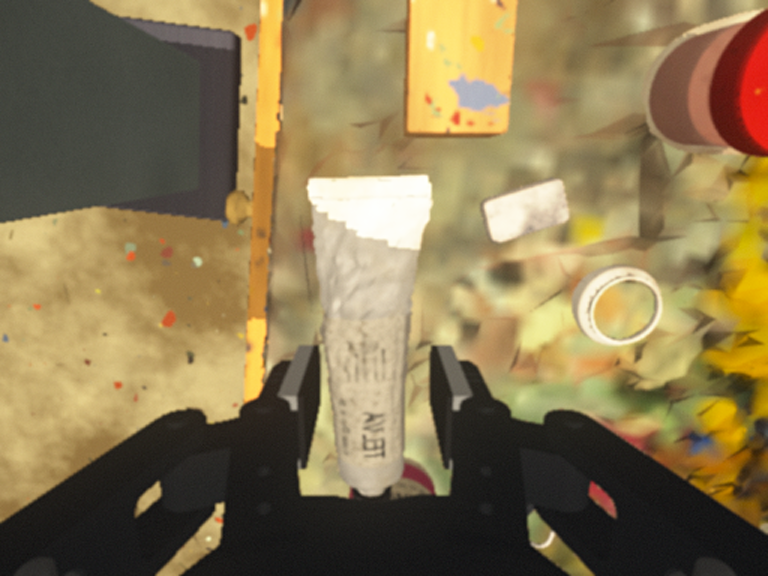

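Tube held (37 mm, 60 N). Carrying it above the tube bay.

drive_tool(
  increments=[
    [[0,20,0],[0,0,1],0],
    [[0,38,0],[0,0,1],0],
    [[0,40,0],[0,0,1],0],
    [[-1,40,0],[0,0,1],0],
    [[-1,40,0],[0,0,1],0],
    [[-1,40,0],[0,0,0.9],0],
    [[0,32,-10],[0,0,0],0],
    [[0,16,-10],[0,0,0],0],
  ],
)

```text
clock: 7.8
eef_pos: [0.4532, 0.1836, 0.0789]
tool_rot: [0.624, 0.782, 0.0, -0.001]
ft_force: [0.4, -0.5, -1.0]
grip_width: 0.0372
grasp_force: 59.7
```

drive_tool(
  increments=[
    [[0,0,-10],[0,0,0],0],
    [[0,0,0],[0,0,0],0],
    [[0,0,0],[0,0,0],0],
  ],
)

```text
clock: 8.05
eef_pos: [0.4522, 0.1788, 0.0685]
tool_rot: [0.625, 0.78, -0.002, -0.001]
ft_force: [0.3, -0.0, 0.0]
grip_width: 0.0365
grasp_force: 59.7
```

```bash
python3 shot.py w7 tube oil_tray; python3 -c "
from h import *
o=get_obs();print(o['eef_pos'],o['tool_rot'],o['clock'],o['grip_width'],o['grasp_force'])"
```

```text
tube [(0.55, [202, 116, 286, 337], [0.451, 0.168])]
oil_tray [(0.67, [202, 94, 443, 310], [0.497, 0.196])]
[0.45416189 0.17887499 0.0704079 ] [ 6.25901928e-01  7.79901749e-01 -1.93722778e-04  2.03772710e-05] 8.2 0.036729279499438904 59.72076773643494
```

View pics/w7.png

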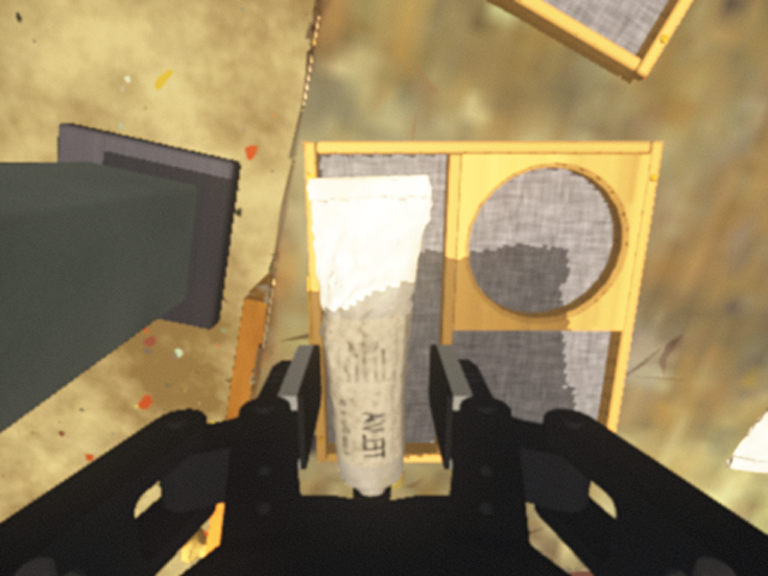

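The tube hangs over the long bay with its crimp edge at (247,120). I'll check the alignment numerically.

```bash
python3 - <<'E'
from fit import *
c=pickle.load(open("w7.pkl","rb"))["c"];a=.2175;o=np.array([.4938,.1883])
def loc(uv,z):
    p=onz(c,np.array(uv)/1.5,z)[:2]-o;return (np.array([[np.cos(a),np.sin(a)],[-np.sin(a),np.cos(a)]])@p*1000).round(1)
print("crimp L,R at z.072",loc((309,181),.072),loc((430,179),.072))
print("cap shoulder",loc((372,493),.072), "finger tips?",loc((320,350),.07),loc((432,350),.07))
print("corners want(-72.5,75.5),(72.5,75.5)",loc((304,143),.019),loc((662,142),.019))
print("well c want 29.5,32.5",loc((547,240),.014),"divider far corner want(-13.5,70.5)",loc((448,155),.019))
E
```

```text
crimp L,R at z.072 [-62.5  61.8] [-26.5  62.5]
cap shoulder [-43.7 -49.2] finger tips? [-61.2   6.4] [-23.6   6.5]
corners want(-72.5,75.5),(72.5,75.5) [-71.7  74.2] [72.1 74.8]
well c want 29.5,32.5 [32.1 34.1] divider far corner want(-13.5,70.5) [-13.5  69.6]
```

drive_tool(
  increments=[
    [[2,0,-15],[0,0,0],0],
    [[0,0,-15],[0,0,0],0],
    [[0,0,-10],[0,0,0],0],
    [[0,0,-5],[0,0,0],0],
    [[0,0,-3],[0,0,0],0],
    [[0,0,0],[0,0,0],0],
    [[0,0,0],[0,0,0],0],
  ],
)

```text
clock: 8.78
eef_pos: [0.4564, 0.18, 0.0227]
tool_rot: [0.625, 0.78, 0.0, 0.0]
ft_force: [0.8, 1.3, -1.0]
grip_width: 0.0368
grasp_force: 59.7
```

drive_tool(
  increments=[
    [[0,0,-2],[0,0,0],0],
    [[0,0,0],[0,0,0],0],
    [[0,0,0],[0,0,0],0],
    [[0,0,0],[0,0,0],0],
  ],
)

```text
clock: 9.12
eef_pos: [0.4563, 0.1802, 0.0206]
tool_rot: [0.625, 0.781, 0.0, 0.0]
ft_force: [0.6, 0.2, -0.6]
grip_width: 0.0368
grasp_force: 59.8
```

drive_tool(
  increments=[
    [[0,0,-1],[0,0,0],0],
    [[0,0,0],[0,0,0],0],
    [[0,0,0],[0,0,0],0],
  ],
)

```text
clock: 9.37
eef_pos: [0.4564, 0.1805, 0.0198]
tool_rot: [0.625, 0.781, 0.001, 0.0]
ft_force: [-1.6, 1.8, 3.3]
grip_width: 0.0369
grasp_force: 60.2
```

drive_tool(
  increments=[
    [[0,0,-1],[0,0,0],0],
    [[0,0,0],[0,0,0],0],
    [[0,0,0],[0,0,0],0],
  ],
)

```text
clock: 9.62
eef_pos: [0.4563, 0.1806, 0.0196]
tool_rot: [0.625, 0.781, 0.001, 0.0]
ft_force: [-3.7, 0.7, 12.1]
grip_width: 0.0366
grasp_force: 60.9
```

Seated, with contact at the expected height. Releasing and going to the cup.

drive_tool(
  increments=[
    [[0,0,0],[0,0,0],0.5],
    [[0,0,0],[0,0,0],0.6],
    [[0,0,0],[0,0,0],0.6],
    [[0,0,0],[0,0,0],0.6],
    [[0,0,10],[0,0,0],0.6],
    [[0,0,25],[0,0,0],0.6],
    [[0,0,40],[0,0,0],0.6],
    [[0,0,40],[0,0,0],0.8],
  ],
)

```text
clock: 10.28
eef_pos: [0.4546, 0.1794, 0.134]
tool_rot: [0.625, 0.78, -0.002, -0.001]
ft_force: [1.5, 0.8, -0.1]
grip_width: 0.0619
grasp_force: 0.0
```

drive_tool(
  increments=[
    [[5,-15,20],[0,0,7],1],
    [[10,-30,20],[0,0,7],1],
    [[15,-35,0],[0,0,7],1],
    [[15,-35,0],[0,0,7],1],
    [[15,-35,0],[0,0,7],1],
    [[15,-35,0],[0,0,7],1],
    [[15,-35,0],[0,0,7],1],
    [[15,-25,0],[0,0,7],1],
  ],
)

```text
clock: 10.95
eef_pos: [0.5576, -0.0582, 0.1737]
tool_rot: [0.2, 0.98, -0.0, 0.0]
ft_force: [0.1, 0.1, -0.5]
grip_width: 0.0851
grasp_force: 0.0
```

drive_tool(
  increments=[
    [[10,-13,0],[0,0,7],1],
    [[5,0,0],[0,0,7],1],
    [[0,0,0],[0,0,7],1],
    [[0,0,0],[0,0,7],1],
    [[0,0,0],[0,0,6],1],
    [[0,0,0],[0,0,0],1],
    [[0,0,0],[0,0,0],1],
  ],
)

```text
clock: 11.53
eef_pos: [0.5723, -0.0684, 0.1733]
tool_rot: [-0.092, 0.996, -0.0, 0.0]
ft_force: [0.7, -0.2, 0.4]
grip_width: 0.0852
grasp_force: 0.0
```

```bash
python3 shot.py w8 cup bottle jar; python3 -c "
from h import *
o=get_obs();print(o['eef_pos'],o['tool_rot'],o['clock'],o['grip_width'],o['joint_pos'])"
```

```text
cup [(0.92, [216, 167, 259, 211], [0.587, -0.078])]
bottle [(0.68, [15, 8, 142, 86], [0.483, -0.24]), (0.58, [416, 272, 512, 308], [0.656, 0.19])]
jar [(0.94, [422, 358, 449, 384], [0.769, 0.199]), (0.73, [313, 195, 385, 269], [0.612, 0.045]), (0.71, [214, 164, 261, 208], [0.584, -0.079]), (0.47, [88, 133, 135, 165], [0.569, -0.206])]
[ 0.57234867 -0.06821731  0.17313595] [-9.28428097e-02  9.95680778e-01 -1.13192616e-05  4.08128814e-05] 11.7333 0.08540620959301516 [-1.18626128e-01  4.20833650e-01  1.07789218e-01  1.25766733e+00
 -4.98994790e-06 -3.04579550e-01]
```

View pics/w8.png

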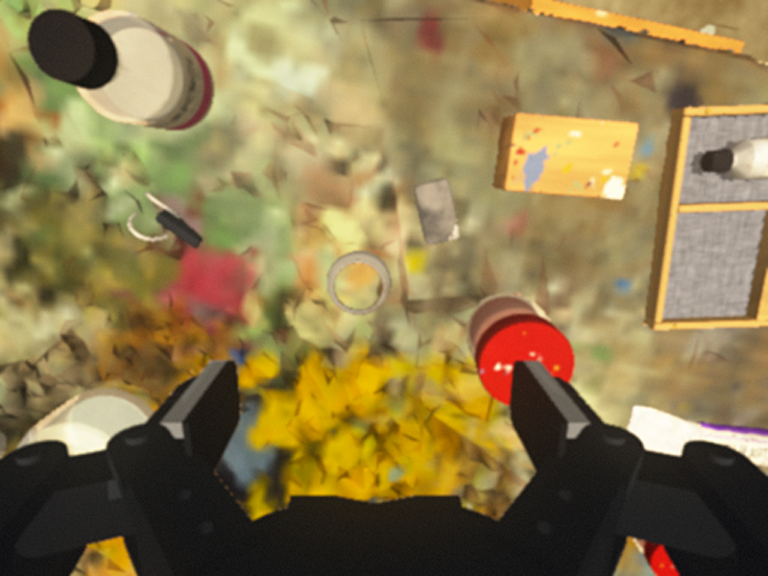

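```bash
python3 - <<'E'
from fit import *
D=pickle.load(open("w8.pkl","rb"));c=D["c"];B=pickle.load(open("w4.pkl","rb"))["c"]
print("cup",onz(c,np.array((358.5,283))/1.5,.025).round(4))
def tri(L):
    M=[];r=[]
    for cc,w in L:
        o,d=ray(cc,np.array(w)/1.5);d/=np.linalg.norm(d);Q=np.eye(3)-np.outer(d,d);M.append(Q);r.append(Q@o)
    return np.linalg.lstsq(np.vstack(M),np.concatenate(r),rcond=None)[0].round(4)
print("cup tri",tri([(B,(552.5,209)),(c,(358.5,283))]))
print("bottle cap tri",tri([(B,(412,407)),(c,(72,49))]),onz(c,np.array((72,49))/1.5,.114))
print("glass",onz(c,np.array((90,430))/1.5,.05).round(3),"jar lid",onz(c,np.array((525,361))/1.5,.069).round(4),"base",onz(c,np.array((510,328))/1.5,.0).round(4))
print("lower wood tube end",[onz(c,np.array(u)/1.5,.025).round(3) for u in((705,161),(735,150))])
E
```

```text
cup [ 0.5845 -0.0773  0.025 ]
cup tri [ 0.584  -0.0772  0.0272]
bottle cap tri [ 0.4843 -0.2124  0.1076] [ 0.48498025 -0.20869936  0.114     ]
glass [ 0.71  -0.236  0.05 ] jar lid [0.6015 0.0271 0.069 ] base [0.6049 0.0392 0.    ]
lower wood tube end [array([0.469, 0.119, 0.025]), array([0.459, 0.135, 0.025])]
```

drive_tool(
  increments=[
    [[6,-5,-20],[0,0,0],1],
    [[6,-4,-38],[0,0,0],1],
    [[0,0,-38],[0,0,0],1],
    [[0,0,-32],[0,0,0],1],
    [[0,0,-20],[0,0,0],1],
    [[0,0,-10],[0,0,0],1],
    [[0,0,-5],[0,0,0],1],
    [[0,0,0],[0,0,0],1],
  ],
)

```text
clock: 12.4
eef_pos: [0.5842, -0.0772, 0.0095]
tool_rot: [-0.093, 0.996, 0.0, -0.0]
ft_force: [-0.9, -0.8, 0.2]
grip_width: 0.0853
grasp_force: 0.0
```

drive_tool(
  increments=[
    [[0,0,0],[0,0,0],0.5],
    [[0,0,0],[0,0,0],0],
    [[0,0,0],[0,0,0],0],
    [[0,0,0],[0,0,0],0],
    [[0,0,0],[0,0,0],0],
    [[0,0,0],[0,0,0],0],
    [[0,0,0],[0,0,0],0],
  ],
)

```text
clock: 12.98
eef_pos: [0.5857, -0.0774, 0.0122]
tool_rot: [-0.093, 0.996, -0.0, 0.002]
ft_force: [-1.7, -0.2, 6.6]
grip_width: 0.0392
grasp_force: 59.3
```

drive_tool(
  increments=[
    [[0,0,10],[0,0,0],0],
    [[0,0,20],[0,0,0],0],
    [[0,0,25],[0,0,0],0],
    [[0,0,30],[0,0,0],0],
    [[0,0,0],[0,0,0],0],
    [[0,0,0],[0,0,0],0],
  ],
)

```text
clock: 13.48
eef_pos: [0.5865, -0.0776, 0.0983]
tool_rot: [-0.093, 0.996, -0.001, 0.003]
ft_force: [-0.3, -0.4, -0.9]
grip_width: 0.0389
grasp_force: 59.8
```

```bash
python3 shot.py w9 cup; python3 -c "
from h import *
o=get_obs();print(o['eef_pos'],o['tool_rot'],o['clock'],o['grip_width'],o['grasp_force'])"
```

```text
cup [(0.65, [205, 200, 291, 294], [0.627, -0.072])]
[ 0.58399557 -0.07728     0.09500922] [-9.33725809e-02  9.95631229e-01  2.74058967e-05 -1.27425512e-04] 13.5833 0.03923660699845048 59.77119907038286
```

View pics/w9.png

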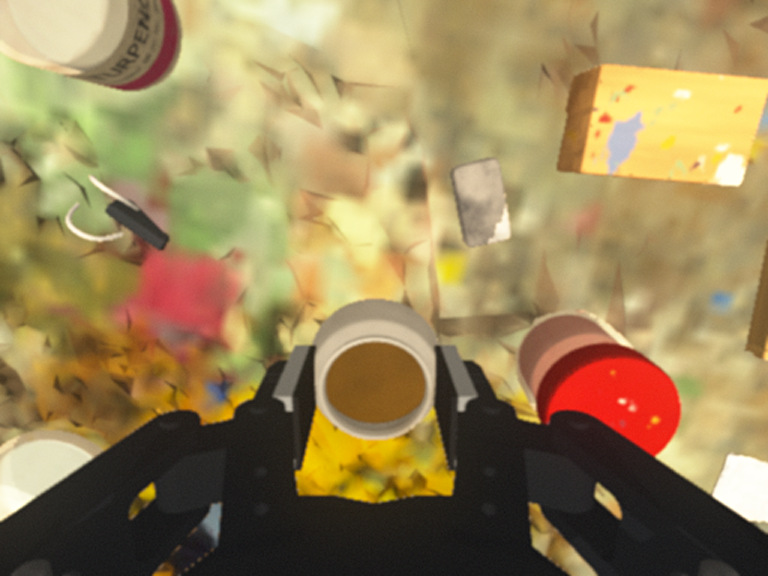

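Cup held level, centred at (250,250). It narrows toward the rim, which explains the 39 mm width. Moving over the cup bay.

drive_tool(
  increments=[
    [[0,10,20],[0,0,0],0],
    [[-7,25,0],[0,0,0],0],
    [[-10,35,0],[0,0,1],0],
    [[-10,38,0],[0,0,0.8],0],
    [[-10,38,0],[0,0,0],0],
    [[-8,38,0],[0,0,0],0],
    [[-8,33,-15],[0,0,0],0],
    [[0,18,-25],[0,0,0],0],
  ],
)

```text
clock: 14.25
eef_pos: [0.5309, 0.1616, 0.0759]
tool_rot: [-0.111, 0.994, 0.001, 0.001]
ft_force: [1.7, -0.4, -0.4]
grip_width: 0.0392
grasp_force: 59.9
```

drive_tool(
  increments=[
    [[0,0,-20],[0,0,0],0],
    [[0,0,-10],[0,0,0],0],
    [[0,0,0],[0,0,0],0],
    [[0,0,0],[0,0,0],0],
  ],
)

```text
clock: 14.58
eef_pos: [0.5304, 0.1569, 0.0439]
tool_rot: [-0.109, 0.994, -0.0, -0.002]
ft_force: [0.8, 0.5, -1.1]
grip_width: 0.0389
grasp_force: 59.9
```

```bash
python3 shot.py w10 cup; python3 -c "
from h import *
o=get_obs();print(o['eef_pos'],o['tool_rot'],o['clock'],o['grip_width'],o['grasp_force'])"
```

```text
cup [(0.95, [207, 199, 293, 294], [0.543, 0.159]), (0.53, [177, 38, 476, 292], [0.485, 0.19])]
[0.53228409 0.15705878 0.04578435] [-1.08309859e-01  9.94116983e-01  7.80284403e-05  6.26672709e-04] 14.6833 0.039047190694815666 59.931165128946304
```

View pics/w10.png

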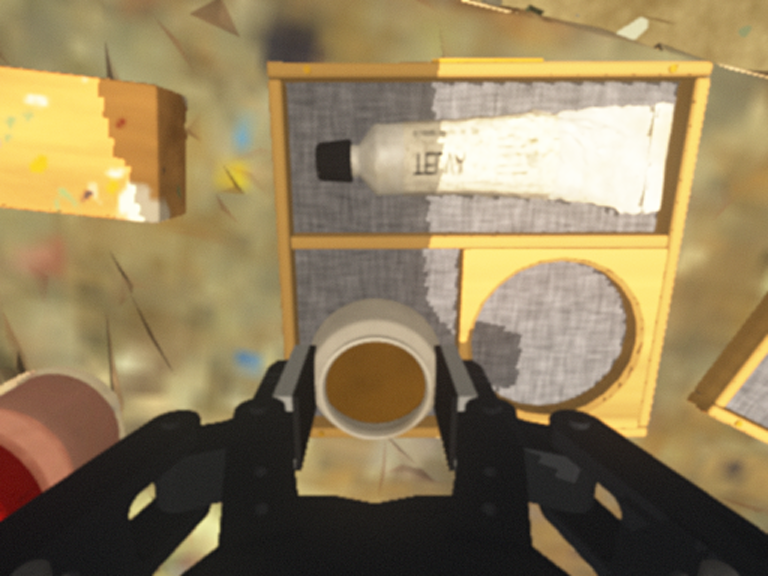

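The tube lies flat in its bay (px 330,105), and the cup (250,250) is centred over the square bay.

drive_tool(
  increments=[
    [[0,0,-10],[0,0,0],0],
    [[0,0,-8],[0,0,0],0],
    [[0,0,-4],[0,0,0],0],
    [[0,0,-2],[0,0,0],0],
    [[0,0,0],[0,0,0],0],
    [[0,0,0],[0,0,0],0],
  ],
)

```text
clock: 15.18
eef_pos: [0.5309, 0.1571, 0.0212]
tool_rot: [-0.109, 0.994, -0.0, -0.0]
ft_force: [-2.7, 0.2, 4.2]
grip_width: 0.0392
grasp_force: 60.8
```

drive_tool(
  increments=[
    [[0,0,-1],[0,0,0],0],
    [[0,0,0],[0,0,0],0],
    [[0,0,0],[0,0,0],0],
  ],
)

```text
clock: 15.43
eef_pos: [0.5309, 0.1571, 0.0212]
tool_rot: [-0.109, 0.994, -0.0, -0.0]
ft_force: [-4.7, -1.2, 10.5]
grip_width: 0.0394
grasp_force: 62.0
```

drive_tool(
  increments=[
    [[0,0,-1],[0,0,0],0],
    [[0,0,0],[0,0,0],0],
    [[0,0,0],[0,0,0],0],
  ],
)

```text
clock: 15.68
eef_pos: [0.531, 0.1571, 0.0211]
tool_rot: [-0.109, 0.994, -0.0, 0.0]
ft_force: [-7.4, -3.1, 17.0]
grip_width: 0.0392
grasp_force: 63.0
```

drive_tool(
  increments=[
    [[0,0,2],[0,0,0],0.6],
    [[0,0,0],[0,0,0],0.75],
    [[0,0,0],[0,0,0],0.75],
    [[0,0,0],[0,0,0],0.75],
    [[0,0,10],[0,0,0],0.75],
    [[0,0,25],[0,0,0],0.75],
    [[0,0,40],[0,0,0],1],
    [[0,-10,40],[0,0,0],1],
  ],
)

```text
clock: 16.35
eef_pos: [0.5302, 0.1485, 0.1363]
tool_rot: [-0.11, 0.994, 0.0, -0.002]
ft_force: [0.8, 0.6, 1.1]
grip_width: 0.0846
grasp_force: 0.0
```

drive_tool(
  increments=[
    [[0,-30,34],[0,0,0],1],
    [[-5,-40,0],[0,0,0],1],
    [[-5,-40,0],[0,0,0],1],
    [[-5,-40,0],[0,0,0],1],
    [[-5,-40,0],[0,0,0],1],
    [[-5,-40,0],[0,0,0],1],
    [[-5,-40,0],[0,0,0],1],
    [[-5,-40,0],[0,0,0],1],
  ],
)

```text
clock: 17.02
eef_pos: [0.4959, -0.1617, 0.1679]
tool_rot: [-0.109, 0.994, -0.0, 0.0]
ft_force: [0.9, -0.9, 0.5]
grip_width: 0.0849
grasp_force: 0.0
```

drive_tool(
  increments=[
    [[-5,-30,0],[0,0,0],1],
    [[-5,-16,0],[0,0,0],1],
    [[0,0,0],[0,0,0],1],
    [[0,0,0],[0,0,0],1],
  ],
)

```text
clock: 17.35
eef_pos: [0.4861, -0.2066, 0.1675]
tool_rot: [-0.108, 0.994, 0.0, 0.0]
ft_force: [0.5, 0.7, 0.5]
grip_width: 0.0853
grasp_force: 0.0
```

```bash
python3 shot.py w11 bottle; python3 -c "
from h import *
o=get_obs();print(o['eef_pos'],o['tool_rot'],o['clock'],o['grip_width'],o['joint_pos'])"
```

```text
bottle [(0.83, [210, 151, 273, 221], [0.495, -0.213])]
[ 0.48654527 -0.20514494  0.16738748] [-1.09376298e-01  9.94000386e-01  2.23241886e-04  8.61731382e-05] 17.45 0.08530796111210426 [-3.99290140e-01  3.31463093e-01 -4.06671429e-02  1.19873311e+00
  4.73876769e-04 -6.18481286e-01]
```

View pics/w11.png

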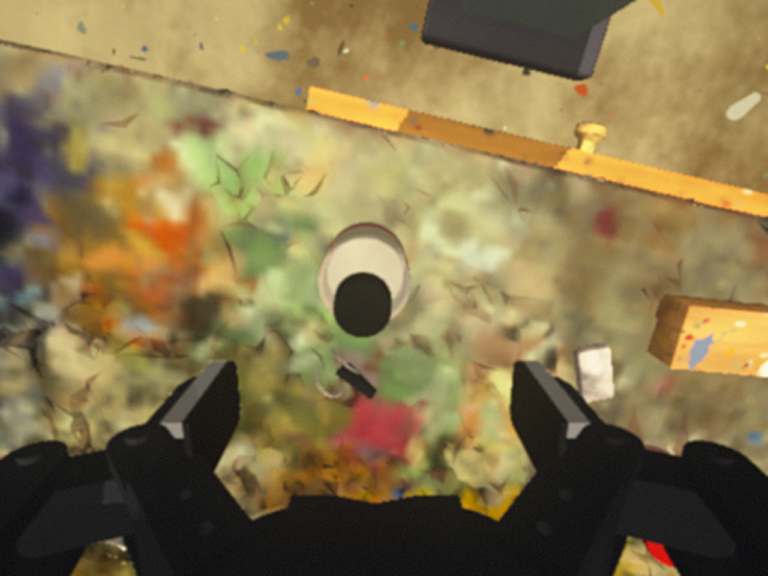

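The bottle's cap is at (242,203) and its body straight beneath. 12 pictures used.

```bash
python3 - <<'E'
from fit import *
c=pickle.load(open("w11.pkl","rb"));m=c["bottle"][0][2];c=c["c"]
p=onz(c,np.array((362.5,305))/1.5,.114);print("cap",p.round(4))
print(fit(("cyl",.052,.09),(.484,-.209,0),[(c,m)]))
h=c["K"]; print([proj(c,[.4845,-.209,z])*1.5 for z in (0,.114)])
print("red base edges",[onz(c,np.array(u)/1.5,.004).round(4) for u in((319,275),(410,270),(364,223))])
E
```

```text
cap [ 0.4822 -0.2135  0.114 ]
(array([ 0.4812759 , -0.21332589, -0.04616581]), np.float64(0.18078514128379208))
[array([372.18839462, 258.52639169]), array([371.06999621, 311.71990054])]
red base edges [array([ 0.5029, -0.2427,  0.004 ]), array([ 0.486 , -0.1819,  0.004 ]), array([ 0.461 , -0.2197,  0.004 ])]
```

drive_tool(
  increments=[
    [[-3,-4,-20],[0,0,0],1],
    [[0,0,-30],[0,0,0],1],
    [[0,0,-30],[0,0,0],1],
    [[0,0,-25],[0,0,0],1],
    [[0,0,-13],[0,0,0],1],
    [[0,0,0],[0,0,0],1],
    [[0,0,0],[0,0,0],1],
  ],
)

```text
clock: 18.03
eef_pos: [0.4833, -0.2084, 0.0488]
tool_rot: [-0.11, 0.994, 0.001, -0.001]
ft_force: [0.6, 0.0, 0.5]
grip_width: 0.0854
grasp_force: 0.0
```

drive_tool(
  increments=[
    [[0,0,0],[0,0,0],0.75],
    [[0,0,0],[0,0,0],0.65],
    [[0,0,0],[0,0,0],0.55],
    [[0,0,0],[0,0,0],0.3],
    [[0,0,0],[0,0,0],0],
    [[0,0,0],[0,0,0],0],
    [[0,0,0],[0,0,0],0],
    [[0,0,0],[0,0,0],0],
  ],
)

```text
clock: 18.7
eef_pos: [0.4849, -0.2105, 0.0511]
tool_rot: [-0.109, 0.994, -0.001, 0.002]
ft_force: [-0.2, -0.0, 6.8]
grip_width: 0.0509
grasp_force: 60.9
```

drive_tool(
  increments=[
    [[0,0,10],[0,0,0],0],
    [[0,0,20],[0,0,0],0],
    [[0,0,25],[0,0,0],0],
    [[0,0,10],[0,0,0],0],
    [[0,0,0],[0,0,0],0],
    [[0,0,0],[0,0,0],0],
  ],
)

```text
clock: 19.2
eef_pos: [0.4836, -0.21, 0.1145]
tool_rot: [-0.109, 0.994, -0.0, 0.001]
ft_force: [-0.2, -0.0, -2.0]
grip_width: 0.0509
grasp_force: 62.1
```

```bash
python3 shot.py w12 bottle; python3 -c "
from h import *
o=get_obs();print(o['eef_pos'],o['tool_rot'],o['clock'],o['grip_width'],o['grasp_force'])"
```

```text
bottle [(0.96, [195, 178, 308, 334], [0.539, -0.197])]
[ 0.48234026 -0.20943034  0.11288667] [-1.09021730e-01  9.94038550e-01  6.45723881e-04 -1.09802793e-03] 19.3 0.05134742138616953 62.07499623298645
```

Bottle held (51 mm). Carrying it to the round well.

drive_tool(
  increments=[
    [[0,16,0],[0,0,0],0],
    [[3,35,0],[0,0,0],0],
    [[3,40,0],[0,0,0],0],
    [[3,40,0],[0,0,0],0],
    [[3,40,0],[0,0,0],0],
    [[3,40,0],[0,0,0],0],
    [[3,40,0],[0,0,0],0],
    [[3,40,0],[0,0,0],0],
  ],
)

```text
clock: 19.97
eef_pos: [0.503, 0.0828, 0.1126]
tool_rot: [-0.109, 0.994, -0.0, -0.002]
ft_force: [0.0, -0.5, -2.1]
grip_width: 0.0509
grasp_force: 62.2
```

drive_tool(
  increments=[
    [[3,40,0],[0,0,0],0],
    [[3,40,0],[0,0,0],0],
    [[3,35,0],[0,0,0],0],
    [[3,20,0],[0,0,0],0],
    [[0,10,-10],[0,0,0],0],
    [[0,0,-10],[0,0,0],0],
    [[0,0,0],[0,0,0],0],
    [[0,0,0],[0,0,0],0],
  ],
)

```text
clock: 20.63
eef_pos: [0.5145, 0.2238, 0.0918]
tool_rot: [-0.108, 0.994, -0.001, -0.003]
ft_force: [-0.6, -0.4, -1.4]
grip_width: 0.0511
grasp_force: 62.3
```

```bash
python3 shot.py w13 bottle; python3 - <<'E'
from fit import *
o=get_obs();print(o['eef_pos'],o['tool_rot'],o['clock'],o['grip_width'],o['grasp_force'])
im=cv2.imread("pics/w13.png")
E
```

```text
bottle [(0.86, [195, 178, 304, 335], [0.558, 0.233])]
[0.5160437  0.22423006 0.09366317] [-1.07877243e-01  9.94163841e-01 -4.05981120e-04 -7.70060851e-04] 20.7333 0.05074379159300662 62.317854166030884
```

View pics/w13.png

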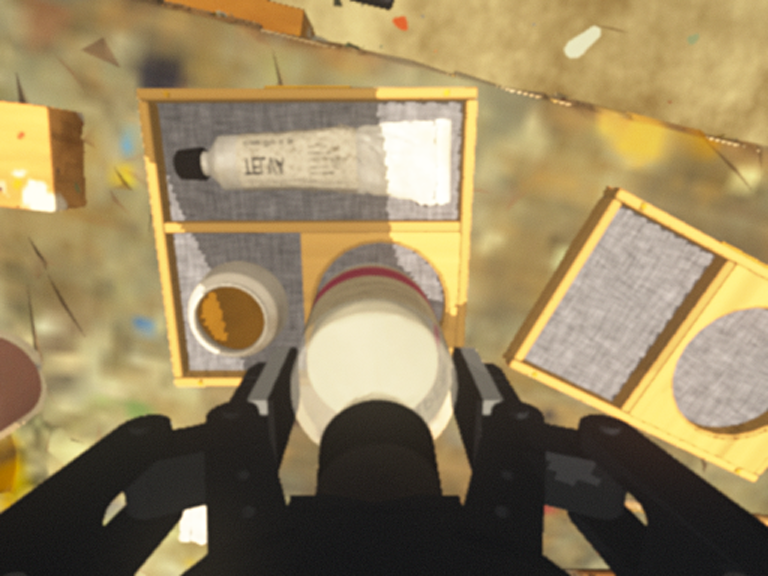

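Cup sits upright in its bay (155,210) and the bottle's base is over the well (256,180). I'll check the base's offset numerically.

```bash
python3 - <<'E'
from fit import *
D=pickle.load(open("w13.pkl","rb"));c=D["c"];a=.2175;o=np.array([.4938,.1883]);Rm=np.array([[np.cos(a),np.sin(a)],[-np.sin(a),np.cos(a)]])
def loc(uv,z): return (Rm@(onz(c,np.array(uv)/1.5,z)[:2]-o)*1000).round(1)
print("corners want (-72.5,-75.5),(-72.5,75.5)",loc((138,90),.019),loc((478,89),.019),"well edge want x -3.5",loc((384,241),.019))
print("base far edge want x 3.5,y32.5",loc((371,264),.043),"L/R edges y 6.5..58.5",loc((304,340),.075),loc((447,340),.075))
print("tcp loc",Rm@(np.array([.5157,.2242])-o)*1000)
E
```

```text
corners want (-72.5,-75.5),(-72.5,75.5) [-70.8 -74.3] [-71.   75.2] well edge want x -3.5 [-3.6 34.3]
base far edge want x 3.5,y32.5 [ 2.3 28.2] L/R edges y 6.5..58.5 [24.4  3.2] [24.5 57.1]
tcp loc [29.13086769 30.32841156]
```

drive_tool(
  increments=[
    [[0,3,-10],[0,0,0],0],
    [[0,0,-10],[0,0,0],0],
    [[0,0,-6],[0,0,0],0],
    [[0,0,-3],[0,0,0],0],
    [[0,0,-2],[0,0,0],0],
    [[0,0,0],[0,0,0],0],
    [[0,0,0],[0,0,0],0],
  ],
)

```text
clock: 21.32
eef_pos: [0.5165, 0.2292, 0.0632]
tool_rot: [-0.109, 0.994, 0.0, 0.0]
ft_force: [0.5, -0.6, -1.0]
grip_width: 0.051
grasp_force: 62.3
```

drive_tool(
  increments=[
    [[0,0,-1],[0,0,0],0],
    [[0,0,0],[0,0,0],0],
    [[0,0,-1],[0,0,0],0],
    [[0,0,0],[0,0,0],0],
    [[0,0,0],[0,0,0],0],
  ],
)

```text
clock: 21.73
eef_pos: [0.5164, 0.2291, 0.0613]
tool_rot: [-0.109, 0.994, 0.0, 0.0]
ft_force: [-0.4, -0.1, -1.3]
grip_width: 0.0507
grasp_force: 62.3
```

drive_tool(
  increments=[
    [[0,0,-1],[0,0,0],0],
    [[0,0,0],[0,0,0],0],
    [[0,0,0],[0,0,0],0],
  ],
)

```text
clock: 21.98
eef_pos: [0.5164, 0.2292, 0.0602]
tool_rot: [-0.109, 0.994, 0.0, 0.0]
ft_force: [0.5, 0.1, -1.6]
grip_width: 0.0509
grasp_force: 62.3
```

drive_tool(
  increments=[
    [[0,0,-1],[0,0,0],0],
    [[0,0,0],[0,0,0],0],
    [[0,0,0],[0,0,0],0],
  ],
)

```text
clock: 22.23
eef_pos: [0.5167, 0.2292, 0.0601]
tool_rot: [-0.109, 0.994, 0.0, 0.0]
ft_force: [-2.3, -2.0, 4.6]
grip_width: 0.0508
grasp_force: 62.9
```

Bottle seated. Releasing, then turning to the block.

drive_tool(
  increments=[
    [[0,0,1],[0,0,0],0.65],
    [[0,0,0],[0,0,0],0.75],
    [[0,0,0],[0,0,0],0.9],
    [[0,0,0],[0,0,0],1],
    [[0,0,10],[0,0,0],1],
    [[0,0,25],[0,0,0],1],
    [[0,0,35],[0,0,0],1],
    [[0,0,35],[0,0,0],1],
  ],
)

```text
clock: 22.9
eef_pos: [0.5155, 0.2288, 0.166]
tool_rot: [-0.109, 0.994, -0.0, -0.001]
ft_force: [1.2, 0.2, 0.0]
grip_width: 0.0853
grasp_force: 0.0
```

drive_tool(
  increments=[
    [[0,0,10],[0,0,-7],1],
    [[-2,-10,0],[0,0,-7],1],
    [[-3,-30,0],[0,0,-7],1],
    [[-5,-35,0],[0,0,-7],1],
    [[-5,-35,0],[0,0,-7],1],
    [[-5,-35,0],[0,0,-7],1],
    [[-5,-30,0],[0,0,-7],1],
    [[-5,-20,0],[0,0,-7],1],
  ],
)

```text
clock: 23.57
eef_pos: [0.4859, 0.0316, 0.176]
tool_rot: [0.374, 0.927, -0.0, 0.0]
ft_force: [-0.1, -0.9, -0.1]
grip_width: 0.085
grasp_force: 0.0
```

drive_tool(
  increments=[
    [[-4,0,0],[0,0,-7],1],
    [[0,0,0],[0,0,-7],1],
    [[0,0,0],[0,0,-7],1],
    [[0,0,0],[0,0,-7],1],
    [[0,0,0],[0,0,-7],1],
    [[0,0,0],[0,0,-5],1],
    [[0,0,0],[0,0,0],1],
    [[0,0,0],[0,0,0],1],
  ],
)

```text
clock: 24.23
eef_pos: [0.4825, 0.0341, 0.1757]
tool_rot: [0.665, 0.747, 0.0, 0.0]
ft_force: [0.2, 0.3, 0.4]
grip_width: 0.0856
grasp_force: 0.0
```

```bash
python3 shot.py w14 block bottle; python3 - <<'E'
from fit import *
o=get_obs();print(o['eef_pos'],o['tool_rot'],o['clock'],o['grip_width'],o['joint_pos'])
a=pickle.load(open("w14.pkl","rb"))
for s in a["block"][:2]: print(fit(("box",.045,.075,.03),(.482,.034,.11),[(a["c"],s[2])]))
E
```

```text
block [(0.78, [224, 139, 275, 218], [0.483, 0.032])]
bottle [(0.52, [197, 1, 368, 105], [0.499, 0.151]), (0.47, [336, 166, 419, 241], [0.618, 0.02])]
[0.48242072 0.0341503  0.17542449] [6.65216295e-01 7.46650701e-01 7.49065375e-05 7.65588396e-05] 24.3833 0.08501326798456178 [ 7.06747848e-02  2.40978715e-01 -1.43589594e-01  1.18601386e+00
 -5.13395849e-06  1.52624173e+00]
(array([0.4818055 , 0.03311194, 0.10962349]), np.float64(0.0457915742646241))
```

drive_tool(
  increments=[
    [[0,-1,-25],[0,0,0],1],
    [[0,0,-38],[0,0,0],1],
    [[0,0,-38],[0,0,0],1],
    [[0,0,-30],[0,0,0],1],
    [[0,0,-20],[0,0,0],1],
    [[0,0,-9],[0,0,0],1],
    [[0,0,-4],[0,0,0],1],
    [[0,0,0],[0,0,0],1],
  ],
)

```text
clock: 25.05
eef_pos: [0.4824, 0.0331, 0.011]
tool_rot: [0.666, 0.746, -0.0, -0.0]
ft_force: [0.2, -0.6, -0.6]
grip_width: 0.0853
grasp_force: 0.0
```

drive_tool(
  increments=[
    [[0,0,0],[0,0,0],0.5],
    [[0,0,0],[0,0,0],0],
    [[0,0,0],[0,0,0],0],
    [[0,0,0],[0,0,0],0],
    [[0,0,0],[0,0,0],0],
    [[0,0,0],[0,0,0],0],
    [[0,0,0],[0,0,0],0],
  ],
)

```text
clock: 25.63
eef_pos: [0.4838, 0.0332, 0.0128]
tool_rot: [0.666, 0.746, 0.001, 0.001]
ft_force: [-0.3, -0.6, 5.5]
grip_width: 0.0438
grasp_force: 61.4
```

drive_tool(
  increments=[
    [[0,0,10],[0,0,0],0],
    [[0,0,25],[0,0,0],0],
    [[0,0,30],[0,0,0],0],
    [[0,0,35],[0,0,0],0],
    [[0,0,40],[0,0,0],0],
    [[0,0,30],[0,0,0],0],
    [[0,0,0],[0,0,0],0],
  ],
)

```text
clock: 26.22
eef_pos: [0.4865, 0.0334, 0.1891]
tool_rot: [0.666, 0.746, 0.005, 0.005]
ft_force: [0.6, 1.2, -0.9]
grip_width: 0.0439
grasp_force: 61.2
```

drive_tool(
  increments=[
    [[0,15,0],[0,0,6.9],0],
    [[1,30,0],[0,0,6.9],0],
    [[1,36,0],[0,0,6.9],0],
    [[1,36,0],[0,0,6.9],0],
    [[1,36,0],[0,0,6.9],0],
    [[1,36,0],[0,0,6.9],0],
    [[1,36,0],[0,0,6.9],0],
    [[1,36,0],[0,0,6.9],0],
  ],
)

```text
clock: 26.88
eef_pos: [0.4888, 0.2957, 0.1814]
tool_rot: [0.241, 0.97, -0.0, -0.0]
ft_force: [-0.4, -0.2, -0.1]
grip_width: 0.0438
grasp_force: 61.1
```

drive_tool(
  increments=[
    [[1,30,0],[0,0,6.9],0],
    [[1,20,-10],[0,0,6.9],0],
    [[0,0,-35],[0,0,0],0],
    [[0,0,-35],[0,0,0],0],
    [[0,0,-25],[0,0,0],0],
    [[0,0,-10],[0,0,0],0],
    [[0,0,0],[0,0,0],0],
    [[0,0,0],[0,0,0],0],
  ],
)

```text
clock: 27.55
eef_pos: [0.4915, 0.3441, 0.0667]
tool_rot: [0.126, 0.992, -0.0, -0.0]
ft_force: [0.1, 0.6, -0.6]
grip_width: 0.0437
grasp_force: 61.2
```

```bash
python3 shot.py w15 block ground_tray; python3 - <<'E'
from fit import *
o=get_obs();print(o['eef_pos'],o['tool_rot'],o['clock'],o['grip_width'],o['grasp_force'])
x,y=o['tool_rot'][:2];print("ya",2*np.degrees(np.arctan2(y,x))-90)
E
```

```text
block [(0.69, [196, 166, 306, 330], [0.516, 0.338])]
ground_tray [(0.85, [196, 127, 447, 279], [0.497, 0.391])]
[0.49305367 0.34506204 0.06877565] [0.12618592 0.99200386 0.00157704 0.00172091] 27.7 0.04346369949067231 61.20972990989685
ya 75.50146772016433
```

View pics/w15.png

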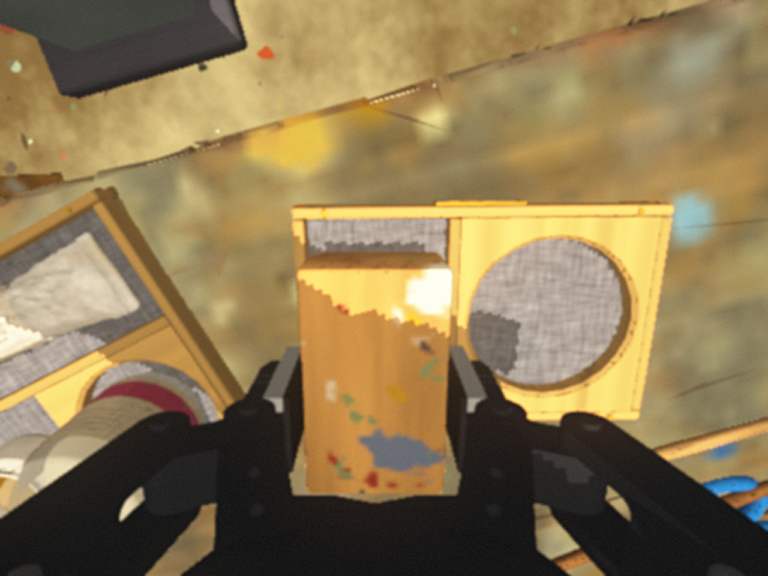

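The block hangs over its bay, aligned with the tray's x, with its far edge at (250,178). That was my 14th picture. The check from here is numeric.

```bash
python3 - <<'E'
from fit import *
D=pickle.load(open("w15.pkl","rb"));c=D["c"];a=-.247;o=np.array([.5025,.387]);Rm=np.array([[np.cos(a),np.sin(a)],[-np.sin(a),np.cos(a)]])
def loc(uv,z): return (Rm@(onz(c,np.array(uv)/1.5,z)[:2]-o)*1000).round(1)
print("corners want (-50.5,-79.5),(-50.5,79.5),(50.5,79.5)",loc((292,206),.019),loc((673,206),.019),loc((638,418),.019),"well c want 0,33",loc((550,312),.014))
zt=.0688-.0125+.03
print("block top corners far want (-37.5,-66.5),(-37.5,-21.5)",loc((299,269),zt),loc((450,267),zt),"near",loc((306,493),zt),loc((445,493),zt))
print("tcp loc",Rm@(np.array([.492,.3445])-o)*1000)
E
```

```text
corners want (-50.5,-79.5),(-50.5,79.5),(50.5,79.5) [-50.4 -78.6] [-49.4  79.2] [50.  79.7] well c want 0,33 [-1.6 34.8]
block top corners far want (-37.5,-66.5),(-37.5,-21.5) [-39.7 -65.5] [-40.  -23.5] near [ 34.6 -67.1] [ 34.9 -22.2]
tcp loc [  0.20975694 -43.77734576]
```

drive_tool(
  increments=[
    [[2,0,-15],[0,0,0],0],
    [[0,0,-12],[0,0,0],0],
    [[0,0,-8],[0,0,0],0],
    [[0,0,-5],[0,0,0],0],
    [[0,0,-2],[0,0,0],0],
    [[0,0,0],[0,0,0],0],
    [[0,0,0],[0,0,0],0],
  ],
)

```text
clock: 28.28
eef_pos: [0.4938, 0.3444, 0.0249]
tool_rot: [0.126, 0.992, 0.0, 0.0]
ft_force: [0.8, 0.4, 0.1]
grip_width: 0.0435
grasp_force: 61.2
```

drive_tool(
  increments=[
    [[0,0,-1],[0,0,0],0],
    [[0,0,0],[0,0,0],0],
    [[0,0,-1],[0,0,0],0],
    [[0,0,0],[0,0,0],0],
    [[0,0,0],[0,0,0],0],
  ],
)

```text
clock: 28.7
eef_pos: [0.4934, 0.3441, 0.0222]
tool_rot: [0.126, 0.992, -0.0, -0.0]
ft_force: [0.6, -1.1, -0.7]
grip_width: 0.044
grasp_force: 61.2
```

drive_tool(
  increments=[
    [[0,0,-1],[0,0,0],0],
    [[0,0,0],[0,0,0],0],
    [[0,0,0],[0,0,0],0],
  ],
)

```text
clock: 28.95
eef_pos: [0.4936, 0.3442, 0.0217]
tool_rot: [0.126, 0.992, 0.0, 0.0]
ft_force: [0.6, -0.2, 3.2]
grip_width: 0.044
grasp_force: 61.7
```

drive_tool(
  increments=[
    [[0,0,-1],[0,0,0],0],
    [[0,0,0],[0,0,0],0],
    [[0,0,0],[0,0,0],0],
  ],
)

```text
clock: 29.2
eef_pos: [0.4937, 0.3442, 0.0215]
tool_rot: [0.126, 0.992, 0.0, 0.0]
ft_force: [-0.9, -2.1, 8.0]
grip_width: 0.0438
grasp_force: 62.3
```

drive_tool(
  increments=[
    [[0,0,2],[0,0,0],0.6],
    [[0,0,0],[0,0,0],0.75],
    [[0,0,0],[0,0,0],0.75],
    [[0,0,0],[0,0,0],0.75],
    [[0,0,10],[0,0,0],0.75],
    [[0,0,30],[0,0,0],0.75],
    [[0,0,40],[0,0,0],1],
    [[0,0,40],[0,0,0],1],
  ],
)

```text
clock: 29.87
eef_pos: [0.4924, 0.3435, 0.1428]
tool_rot: [0.126, 0.992, -0.001, -0.001]
ft_force: [0.9, 0.6, 0.5]
grip_width: 0.0845
grasp_force: 0.0
```

drive_tool(
  increments=[
    [[0,0,40],[0,0,-6.9],1],
    [[5,-15,0],[0,0,-6.9],1],
    [[10,-30,0],[0,0,-6.9],1],
    [[14,-38,0],[0,0,-6.9],1],
    [[14,-38,0],[0,0,-6.9],1],
    [[14,-38,0],[0,0,-6.9],1],
    [[14,-38,0],[0,0,-6.9],1],
    [[14,-38,0],[0,0,-6.9],1],
  ],
)

```text
clock: 30.53
eef_pos: [0.5787, 0.1074, 0.183]
tool_rot: [0.574, 0.819, 0.0, 0.0]
ft_force: [0.5, 1.3, 0.1]
grip_width: 0.0857
grasp_force: 0.0
```

drive_tool(
  increments=[
    [[14,-38,0],[0,0,-6.9],1],
    [[11,-41,0],[0,0,-6.9],1],
    [[0,0,0],[0,0,-6.9],1],
    [[0,0,0],[0,0,-6.9],1],
    [[0,0,0],[0,0,-6.9],1],
    [[0,0,0],[0,0,0],1],
    [[0,0,0],[0,0,0],1],
  ],
)

```text
clock: 31.12
eef_pos: [0.6032, 0.0308, 0.1826]
tool_rot: [0.788, 0.616, 0.0, 0.0]
ft_force: [-0.1, -0.7, 1.3]
grip_width: 0.0857
grasp_force: 0.0
```

```bash
python3 shot.py w16 jar; python3 - <<'E'
from fit import *
o=get_obs();print(o['eef_pos'],o['tool_rot'],o['clock'],o['grip_width'],o['joint_pos'])
x,y=o['tool_rot'][:2];print("ya",2*np.degrees(np.arctan2(y,x))-90)
a=pickle.load(open("w16.pkl","rb"));c=a["c"]
for s in a["jar"]: 
    if s[1][3]-s[1][1]>40: print(s[1],fit(("cyl",.057,.069),(.6035,.03,0),[(c,s[2])]))
# red lid centroid
hsv=cv2.cvtColor(c["image"],cv2.COLOR_RGB2HSV);m=(((hsv[...,0]<6)|(hsv[...,0]>174))&(hsv[...,1]>200)&(hsv[...,2]>120)).astype(np.uint8)
n,l,st,ce=cv2.connectedComponentsWithStats(m)
for i in range(1,n):
    if st[i,4]>300: print(st[i],ce[i],onz(c,ce[i],.069).round(4))
E
```

```text
jar [(0.89, [219, 146, 282, 218], [0.603, 0.023])]
[0.6031571  0.03114197 0.18249243] [7.88133459e-01 6.15504375e-01 9.35878386e-05 7.38400054e-05] 31.2167 0.08562040015761796 [ 5.15925638e-02  4.70423475e-01  2.10072782e-01  1.31020760e+00
 -1.34776275e-05  1.86713367e+00]
ya -14.022842893275936
[219.7, 146.3, 282.2, 218.0] (array([0.60356854, 0.02936358, 0.06320722]), np.float64(0.03270003537019184))
[ 220  159   63   60 2748] [250.97743814 188.07787482] [0.6042 0.0296 0.069 ]
```

drive_tool(
  increments=[
    [[1,-1,-25],[0,0,0],1],
    [[0,0,-38],[0,0,0],1],
    [[0,0,-38],[0,0,0],1],
    [[0,0,-30],[0,0,0],1],
    [[0,0,-20],[0,0,0],1],
    [[0,0,-9],[0,0,0],1],
    [[0,0,-4],[0,0,0],1],
    [[0,0,0],[0,0,0],1],
  ],
)

```text
clock: 31.88
eef_pos: [0.6042, 0.0302, 0.018]
tool_rot: [0.789, 0.615, -0.0, -0.0]
ft_force: [-0.5, -0.1, 0.2]
grip_width: 0.0854
grasp_force: 0.0
```

drive_tool(
  increments=[
    [[0,0,0],[0,0,0],0.75],
    [[0,0,0],[0,0,0],0.6],
    [[0,0,0],[0,0,0],0.3],
    [[0,0,0],[0,0,0],0],
    [[0,0,0],[0,0,0],0],
    [[0,0,0],[0,0,0],0],
    [[0,0,0],[0,0,0],0],
  ],
)

```text
clock: 32.47
eef_pos: [0.6055, 0.0301, 0.0208]
tool_rot: [0.789, 0.615, 0.002, 0.001]
ft_force: [-1.9, 1.1, 5.2]
grip_width: 0.054
grasp_force: 62.3
```

drive_tool(
  increments=[
    [[0,0,10],[0,0,0],0],
    [[0,0,25],[0,0,0],0],
    [[0,0,35],[0,0,0],0],
    [[0,0,40],[0,0,0],0],
    [[0,0,40],[0,0,0],0],
    [[0,0,20],[0,0,0],0],
    [[0,0,0],[0,0,0],0],
  ],
)

```text
clock: 33.05
eef_pos: [0.608, 0.03, 0.1966]
tool_rot: [0.789, 0.614, 0.006, 0.004]
ft_force: [0.1, 0.0, -0.6]
grip_width: 0.0541
grasp_force: 63.6
```

drive_tool(
  increments=[
    [[-3,15,0],[0,0,0],0],
    [[-8,32,0],[0,0,0],0],
    [[-9,38,0],[0,0,0],0],
    [[-9,38,0],[0,0,0],0],
    [[-9,38,0],[0,0,0],0],
    [[-9,38,0],[0,0,0],0],
    [[-9,38,0],[0,0,0],0],
    [[-9,38,0],[0,0,0],0],
  ],
)

```text
clock: 33.72
eef_pos: [0.538, 0.3062, 0.1878]
tool_rot: [0.789, 0.614, -0.001, -0.0]
ft_force: [1.9, -0.5, -1.6]
grip_width: 0.0544
grasp_force: 63.5
```

drive_tool(
  increments=[
    [[-9,38,0],[0,0,0],0],
    [[-9,36,0],[0,0,0],0],
    [[-7,25,-10],[0,0,0],0],
    [[-3,15,-30],[0,0,0],0],
    [[0,0,-40],[0,0,0],0],
    [[0,0,-30],[0,0,0],0],
    [[0,0,-10],[0,0,0],0],
    [[0,0,0],[0,0,0],0],
  ],
)

```text
clock: 34.38
eef_pos: [0.5084, 0.4166, 0.0637]
tool_rot: [0.789, 0.614, -0.005, 0.0]
ft_force: [-0.3, -0.2, -1.8]
grip_width: 0.0544
grasp_force: 63.6
```

```bash
python3 shot.py w17 jar ground_tray block; python3 - <<'E'
from fit import *
o=get_obs();print(o['eef_pos'],o['tool_rot'],o['clock'],o['grip_width'],o['grasp_force'])
D=pickle.load(open("w17.pkl","rb"));c=D["c"];a=-.247;O=np.array([.5025,.387]);Rm=np.array([[np.cos(a),np.sin(a)],[-np.sin(a),np.cos(a)]])
print("tcp loc want 0,33",Rm@(np.array(o['eef_pos'][:2])-O)*1000)
h=o['eef_pos'][2]-.0205
hsv=cv2.cvtColor(c["image"],cv2.COLOR_RGB2HSV);m=(((hsv[...,0]<6)|(hsv[...,0]>174))&(hsv[...,1]>200)&(hsv[...,2]>100)).astype(np.uint8)
n,l,st,ce=cv2.connectedComponentsWithStats(m)
for i in range(1,n):
    if st[i,4]>1000: print(st[i],"lid loc",Rm@(onz(c,ce[i],.069+h)[:2]-O)*1000)
for s in D["jar"]: print(s[0],s[1])
# tray outline px of wanted model vs dark/wood not viewed; block top fit
for s in D["block"]:
    if s[0]>.4:
        r,e=fit(("box",.045,.075,.030),(.492,.345,1.324),[(c,s[2])]);print("block",s[1],r,e)
E
```

```text
jar [(0.83, [175, 185, 326, 337], [0.501, 0.383])]
ground_tray [(0.95, [171, 132, 333, 236], [0.515, 0.436])]
block []
[0.51308622 0.4198357  0.07125847] [ 7.89171612e-01  6.14167200e-01  2.61011941e-03 -6.76193256e-05] 34.5833 0.05444189515829501 63.64668670103583
tcp loc want 0,33 [ 2.23673252 34.42743582]
[  174   224   153   114 12776] lid loc [-1.13786561 44.02242679]
0.83 [175.4, 185.3, 326.5, 337.9]
```

drive_tool(
  increments=[
    [[0,0,-12],[0,0,0],0],
    [[0,0,-12],[0,0,0],0],
    [[0,0,-6],[0,0,0],0],
    [[0,0,-4],[0,0,0],0],
    [[0,0,0],[0,0,0],0],
    [[0,0,0],[0,0,0],0],
  ],
)

```text
clock: 35.08
eef_pos: [0.5109, 0.4186, 0.0336]
tool_rot: [0.789, 0.614, -0.001, 0.0]
ft_force: [0.6, 0.9, -0.6]
grip_width: 0.0542
grasp_force: 63.6
```

drive_tool(
  increments=[
    [[0,0,-1],[0,0,0],0],
    [[0,0,0],[0,0,0],0],
    [[0,0,-1],[0,0,0],0],
    [[0,0,0],[0,0,0],0],
    [[0,0,-1],[0,0,0],0],
    [[0,0,0],[0,0,0],0],
  ],
)

```text
clock: 35.58
eef_pos: [0.5111, 0.4189, 0.0311]
tool_rot: [0.789, 0.614, -0.0, -0.0]
ft_force: [0.1, -0.3, -1.5]
grip_width: 0.0543
grasp_force: 63.6
```

drive_tool(
  increments=[
    [[0,0,-1],[0,0,0],0],
    [[0,0,0],[0,0,0],0],
    [[0,0,0],[0,0,0],0],
  ],
)

```text
clock: 35.83
eef_pos: [0.5111, 0.4188, 0.0301]
tool_rot: [0.789, 0.614, -0.0, 0.0]
ft_force: [0.2, -0.2, -1.0]
grip_width: 0.054
grasp_force: 63.6
```

drive_tool(
  increments=[
    [[0,0,-1],[0,0,0],0],
    [[0,0,0],[0,0,0],0],
    [[0,0,0],[0,0,0],0],
  ],
)

```text
clock: 36.08
eef_pos: [0.5113, 0.419, 0.0296]
tool_rot: [0.789, 0.614, 0.0, -0.0]
ft_force: [-0.5, 0.3, 1.0]
grip_width: 0.0541
grasp_force: 63.8
```

drive_tool(
  increments=[
    [[0,0,-1],[0,0,0],0],
    [[0,0,0],[0,0,0],0],
    [[0,0,0],[0,0,0],0],
    [[0,0,1],[0,0,0],0.67],
    [[0,0,0],[0,0,0],0.8],
    [[0,0,0],[0,0,0],0.9],
    [[0,0,0],[0,0,0],1],
    [[0,0,0],[0,0,0],1],
  ],
)

```text
clock: 36.75
eef_pos: [0.5112, 0.4189, 0.029]
tool_rot: [0.789, 0.614, -0.0, 0.0]
ft_force: [0.2, 0.6, 0.8]
grip_width: 0.0856
grasp_force: 0.0
```

drive_tool(
  increments=[
    [[0,0,10],[0,0,0],1],
    [[0,0,25],[0,0,0],1],
    [[0,0,40],[0,0,0],1],
    [[0,0,40],[0,0,0],1],
    [[0,0,40],[0,0,0],1],
    [[-30,-20,40],[0,0,0],1],
    [[-35,-35,30],[0,0,0],1],
    [[-35,-35,10],[0,0,0],1],
  ],
)

```text
clock: 37.42
eef_pos: [0.4352, 0.3507, 0.2497]
tool_rot: [0.789, 0.615, 0.004, -0.0]
ft_force: [0.5, -0.2, 1.2]
grip_width: 0.085
grasp_force: 0.0
```

drive_tool(
  increments=[
    [[-30,-38,0],[0,0,0],1],
    [[0,-40,0],[0,0,0],1],
    [[0,-40,0],[0,0,0],1],
    [[0,0,0],[0,0,0],1],
    [[0,0,0],[0,0,0],1],
  ],
)

```text
clock: 37.83
eef_pos: [0.4081, 0.2351, 0.2464]
tool_rot: [0.79, 0.613, 0.001, 0.0]
ft_force: [0.4, 0.4, 0.3]
grip_width: 0.0854
grasp_force: 0.0
```

```bash
python3 shot.py w18 jar bottle block cup tube; python3 - <<'E'
from fit import *
o=get_obs();print(o['eef_pos'],o['clock'])
D=pickle.load(open("w18.pkl","rb"));c=D["c"]
T={"oil":(.2175,np.array([.4938,.1883])),"gr":(-.247,np.array([.5025,.387]))}
for n,t,s,w in[("jar","gr",("cyl",.057,.069),(0,.033,0)),("block","gr",("box",.045,.075,.03),(0,-.044,np.pi/2)),("bottle","oil",("cyl",.052,.100),(.0295,.0325,0)),("cup","oil",("cyl",.046,.025),(.0295,-.038,0)),("tube","oil",("box",.036,.12,.02),(-.0405,0,0))]:
    a,O=T[t];R=np.array([[np.cos(a),-np.sin(a)],[np.sin(a),np.cos(a)]]);p=O+R@w[:2]
    u=proj(c,[*p,.04]);L=[q for q in D[n] if np.hypot((q[1][0]+q[1][2])/2-u[0],(q[1][1]+q[1][3])/2-u[1])<35]
    if not L: print(n,"none near",u);continue
    # floor offset: shift world by shape z=.009 using fit with raised camera
    V=c["view"].copy();V[:3,3]+=V[:3,:3]@np.array([0,0,.009]);cc=dict(c,view=V)
    r,e=fit(s,(*p,w[2]+a),[(cc,L[0][2])]);print(n,"loc mm",(R.T@(r[:2]-O)*1000).round(1),"want",np.array(w[:2])*1000,"yaw rel",np.degrees(r[2]-a).round(1),round(e,3))
c=camera("top")
for n in("long_tube","rubber","spring_clip"): print(n,[(round(s["conf"],2),[int(v) for v in s["bbox"]]) for s in silhouettes(n,c)])
E
```

```text
jar [(0.71, [503, 118, 509, 145], [0.717, 0.196])]
bottle [(0.92, [317, 130, 382, 178], [0.53, 0.215]), (0.75, [251, 0, 345, 88], [0.495, 0.352])]
block [(0.79, [263, 26, 339, 77], [0.496, 0.344])]
cup [(0.81, [337, 177, 380, 216], [0.532, 0.159])]
tube [(0.81, [260, 146, 315, 239], [0.446, 0.187]), (0.66, [434, 67, 475, 187], [0.657, 0.216])]
[0.40819654 0.23773231 0.24475378] 38.1333
jar none near [303.4335892  -36.27022812]
block loc mm [  0.6 -44.4] want [  0. -44.] yaw rel 90.3 0.035
bottle loc mm [25.  36.1] want [29.5 32.5] yaw rel 8.2 0.221
cup loc mm [ 29.2 -34.6] want [ 29.5 -38. ] yaw rel -1.8 0.152
tube loc mm [-44.    3.5] want [-40.5   0. ] yaw rel -4.1 0.302
long_tube [(0.86, [181, 160, 233, 171])]
rubber [(0.6, [296, 210, 306, 227])]
spring_clip []
```

```bash
python3 - <<'E'
from fit import *
c=camera("top");hsv=cv2.cvtColor(c["image"],cv2.COLOR_RGB2HSV);m=(((hsv[...,0]<6)|(hsv[...,0]>174))&(hsv[...,1]>190)&(hsv[...,2]>120)).astype(np.uint8)
n,l,st,ce=cv2.connectedComponentsWithStats(m)
for i in range(1,n):
    if st[i,4]>100: print(st[i],onz(c,ce[i],.078).round(4),"low:",onz(c,ce[i],.069).round(4))
print("want jar",.5106,.419)
s=silhouettes("jar",c);print([(round(q["conf"],2),[int(v) for v in q["bbox"]]) for q in s])
E
```

```text
[437  60  13  15 123] [ 0.923  -0.3943  0.078 ] low: [ 0.9274 -0.398   0.069 ]
[177 119  14  14 159] [0.7494 0.2708 0.078 ] low: [0.7524 0.2723 0.069 ]
[210 126  14  14 158] [0.7329 0.1873 0.078 ] low: [0.7358 0.1882 0.069 ]
want jar 0.5106 0.419
[(0.69, [209, 125, 221, 145]), (0.64, [178, 117, 195, 137])]
```

drive_tool(
  increments=[
    [[-10,-40,0],[0,0,0],1],
    [[-10,-40,0],[0,0,0],1],
    [[-10,-40,0],[0,0,0],1],
    [[0,-40,0],[0,0,0],1],
    [[0,-40,0],[0,0,0],1],
    [[0,-40,0],[0,0,0],1],
    [[0,-40,0],[0,0,0],1],
    [[0,0,0],[0,0,0],1],
  ],
)

```text
clock: 39.1
eef_pos: [0.3778, -0.0495, 0.2452]
tool_rot: [0.792, 0.61, -0.001, 0.001]
ft_force: [0.1, -0.2, -0.5]
grip_width: 0.0855
grasp_force: 0.0
```

```bash
python3 - <<'E'
from fit import *
for nm in("top","scene"):
    c=camera(nm);hsv=cv2.cvtColor(c["image"],cv2.COLOR_RGB2HSV);m=(((hsv[...,0]<6)|(hsv[...,0]>174))&(hsv[...,1]>190)&(hsv[...,2]>100)).astype(np.uint8)
    n,l,st,ce=cv2.connectedComponentsWithStats(m)
    for i in range(1,n):
        if st[i,4]>60: print(nm,st[i],onz(c,ce[i],.078).round(4))
    for q in("jar","bottle","spring_clip","rubber"): print(q,[(round(s["conf"],2),[int(v) for v in s["bbox"]]) for s in silhouettes(q,c)])
E
```

```text
top [97 42 11 18 65] [0.9507 0.4927 0.078 ]
top [ 87  50  18  21 105] [0.9257 0.5113 0.078 ]
top [347  56  14  11  83] [ 0.9346 -0.1602  0.078 ]
top [437  60  13  15 126] [ 0.9231 -0.394   0.078 ]
top [177 119  14  14 161] [0.7492 0.2706 0.078 ]
top [210 126  14  14 157] [0.733  0.1873 0.078 ]
top [105 207  24  22 387] [0.5112 0.4204 0.078 ]
jar [(0.88, [108, 202, 135, 230]), (0.78, [178, 116, 191, 142]), (0.66, [210, 127, 220, 146])]
bottle [(0.57, [183, 208, 206, 231])]
spring_clip [(0.51, [103, 199, 173, 255])]
rubber [(0.7, [297, 212, 305, 230]), (0.57, [185, 206, 207, 229])]
scene [197 103   6  34 101] [0.9423 0.5182 0.078 ]
scene [204 103   7  28  66] [0.9593 0.488  0.078 ]
scene [151 168  12  11 101] [0.5047 0.4065 0.078 ]
jar [(0.54, [151, 168, 165, 194]), (0.51, [247, 163, 252, 174]), (0.5, [226, 155, 238, 170])]
bottle [(0.66, [200, 170, 218, 205])]
spring_clip [(0.57, [151, 168, 165, 192])]
rubber [(0.57, [287, 217, 292, 228]), (0.38, [194, 206, 229, 217])]
```

The jar lid is at (0.511, 0.420), which matches the well centre, so it stands upright. Everything is in its place.

```bash
python3 -c "
from workcell import job_done; print(job_done())"
```

```text
the job is handed in; nothing more can be done
None
```

Both kits are made up and handed in: tube, cup and bottle went into the oil tray and block and jar into the ground tray, each lowered to contact before release, in about 39 s of the 122 s allowed; the final pictures show the eraser and long tube where they lay, but they did not reliably pick out the spring clip, which I did not go near.

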